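Build up a clamp post and present its offset arm

TASK

Assemble the clamp station: slide the wide collar and then the narrow collar down the fixture's post until both are fully home, one on top of the other. Then lift the clamp arm by its balance point with the gripper and finish while holding it still and level above the fixture, ready to be lowered: its bore over the post, its rubber foot over the steel block, its underside about 3 cm above the tip of the post (do not put it on or let go). Leave the other things on the bench alone.

Things in the scene. Friction and masses are not known exactly. Their poses are not given: they have to be found in the camera images.
- fixture: Clamp station, fixed to the bench: aluminium plate 235 x 70 mm, 12 mm thick. Origin: on the bench under the post axis; z up, x along the plate from the post to the steel block; plate from x = -40 to 195 mm. Post: steel pin 14 mm in diameter, tip 75 mm above the bench, 6 mm taper. Block: 34 x 34 mm, at x = 155 mm, top 48 mm above the bench.
- post_seat (a point): Point on the post's axis at the plate's upper face (12 mm above the bench), where the wide collar seats; axes as the fixture's.
- post_tip (a point): Centre of the post's top end, 75 mm above the bench.
- anvil_top (a point): Centre of the top face of the dark steel block at the other end of the plate, 155 mm from the post's axis.
- wide_collar: Loose plain steel ring, outer diameter 48 mm, bore 18 mm, 18 mm high, about 0.22 kg. Starts lying flat on the bench. Origin: centre of its underside, z along its axis.
- narrow_collar: Loose plain steel ring, outer diameter 34 mm, bore 18 mm, 20 mm high, about 0.10 kg. Starts lying flat on the bench. Origin: centre of its underside, z along its axis. When home it stands on the wide collar, 18 mm above the plate.
- clamp_arm: Loose offset steel lever, 0.4 to 0.7 kg: heavy round boss (42 mm wide, 34 high, 18 bore), bar 14 mm wide, upright spindle with a 20 mm rubber foot at the other end. Starts standing level. Origin: bore axis at the boss underside; z up, x along the bar to the foot. Bar: x 21 to 170 mm, 14 to 32 mm above the underside; spindle top 42 mm. It balances at x = 44 mm, on the bar near the boss.
- bore (a point): Centre of the bore at the boss's underside (the clamp arm's origin).
- foot (a point): Centre of the rubber foot's underside, 155 mm from the bore's axis.
- jar: Bystander: white plastic jar, 52 mm in diameter, 65 mm high. Origin: centre of its underside.
- dish: Bystander: shallow steel bowl, 90 mm in diameter, 30 mm high. Origin: centre of its underside.
- wrench: Bystander: steel wrench, 170 mm long, lying flat; x along it.
- end_cap: Bystander: solid steel end cap without a hole, 44 mm in diameter, 22 mm high. Origin: centre of its underside.
- pen: Bystander: blue pen, 130 mm long, lying along its x.

How it is judged:
By the outcome, as a careful person would: the job done as asked, in the order asked, and still so for the second after the job is handed in, while the arm keeps its last pose, push and grip.
It also fails if it takes over 72 s, if anything falls off the work surface, if the arm or the gripper's body presses on something with over 40 N, if the wrist force passes 120 N, or if a joint passes its speed limit or range.

ROBOT

A 6-joint arm with a two-finger parallel gripper is mounted at the origin on the work surface. World frame = base frame: x ahead of the robot, y to its left, z up, the work surface at z = 0. Lengths are in m, angles in rad, forces in N, time in s.
With the tool pointing down it reaches from about 0.425 to 0.95 m from the base axis. Payload 3.5 kg.
Tool frame: the origin (TCP) lies on the centre line of the jaws, within the pads' length; the fingertips stand 11 mm ahead of it and the grasp point (between the pads) lies 8 mm behind it; z points along the fingers, y is the direction in which the jaws open and shut (so a half turn about z gives the same grasp; the last joint's range is limited). The gripper opens to 85 mm and grips with 20 to 120 N. Pads are 22 mm wide; open, the fingers measure 114 mm over their backs; the gripper's body (76 mm by 85 mm) begins 54 mm behind the grasp point. The pads swing forward as they close: fully open they stand 13 mm farther back than shut.
Start: joints at [-1.437, 0.286, 1.577, -0, 1.279, -0.15], TCP at [0.189, -0.648, 0.242] pointing down, gripper open.
Joint ranges: [-2.77, 2.77], [-0.9, 2.22], [0.21, 2.48], [-1.53, 4.67], [0.24, 2.81], [-2.84, 2.84]. Speed limits (rad/s): [2.79, 2.79, 3.14, 3.14, 3.14, 3.14].

INTERFACE

Orientations are given as a unit quaternion [x, y, z, w].
In Python, from workcell import bot, vision, spotter gives the robot as it stands.
- The arm moves only by the tool servo_tool, never from a script. Its argument "moves" is a list of rows, each an object of numbers: "tx", "ty", "tz": the shift along the tool's x, y, z in m; "yaw": the turn about the tool's z in degrees; "gripper": the closure, from -1 (fully open) to 1 (shut), so that 0 is half open. In form: [{"tx": .., "ty": .., "tz": .., "yaw": .., "gripper": ..}, ...]. A call has 1 to 20 rows; each row shifts and turns the commanded pose from where the row before left it, along the tool's axes as they then stand; what a row does not reach is not made up. A row lasts 1/12 s, in which the tool goes at most 41.7 mm and 7.16 degrees, less where a joint would pass 70% of its speed; a pose out of reach is approached as far as the arm can. A call is refused whole if a number of a shift passes 0.0417 or a number of a turn 7.16, either way. A call with a gripper value outside its range is refused whole. The fingers move at their own pace and stop on an object; "newtons" is the grip in N (left out, the last holds). Time passes only in rows, so rows that do not move let the fingers close. It gives the time, the measured TCP pose, the force and the opening at its end, in the units of the state.
- bot.observe(): the state, without advancing time (a new reading comes with each control period).
- vision.read_camera(name): name is "side" or "top" or "wrist"; returns a dict with "frame" (420x560x3 uint8, red, green, blue), "fx", "fy", "cx", "cy" (pixels), "eye" and "rotation" of the camera in the world; the wrist camera has in their place "mount" (4x4, takes a point from camera to tool coordinates, whose origin is the TCP and whose axes are the flange's). Camera axes: x right, y down, z forward; pixel columns grow to the right and rows downward; lengths in m; the calibration is good to about 2 mm. The wrist camera is an equidistant fisheye: a pixel r from the principal point sees the ray r / f radians off the axis. A picture is of the moment at which its call begins: read the wrist's pose just before it. There is no depth.
- bot.hand_in(): hands the job in, once; it reports no verdict.
Trained networks look in a picture, given as the dict that the camera call returned (one of the last four; its "shot" number tells which), for a name from the list of things; names that differ only in an ending like _2 or _b are one class to them, and where a whole thing is asked for, a point or a joint stands for the part that bears it (a point fixed in the world has none). Each returns a list of dicts, best first, with "confidence" (0 to 1); they miss things now and then, are a little off and sometimes report something else, mostly with a low value. They report only what shows in the picture. A call takes as long as a camera call.
- spotter.search_frame(query, picture): "rect" ([left, top, width, height] in pixels, round what is visible of it).
- spotter.place_of(query, picture): "xy" ([column, row] in pixels: a listed point, or the origin of a listed thing).
The state is a dict: "time_s": time; "qpos": joint angles; "qd": joint speeds; "effort": joint torques, N m; "eef_pos": TCP position; "ee_rot": TCP orientation; "force": force on the tool from outside, world axes, zero at the start; "moment": the same for the moment, N m; "width": opening from 0.0 (shut) to 1.0 (fully open).
Only numpy, scipy, OpenCV 4.12 (cv2) and the standard library are available. Lean on these libraries where they do the work, as an engineer would, in place of code of your own. Each camera call takes 0.05 s, during which the arm holds its last target.

## Working session

There is one attempt and no reset: what is moved stays moved. The work goes in short steps, Python scripts to look and compute and a tool call to move; the robot and the scene stay as the last step left them, time stands still between calls to the robot, and variables do not carry over. Pictures are saved under pics/ and viewed, and the job is handed in when it is done.

Besides the shell and the picture viewer there is one more tool, called after "Request:" as a command line: name --argument value ..., lists and objects as JSON in quotes. servo_tool: Moves the arm, as the interface text tells. Its arguments: {"type":"object","properties":{"moves":{"type":"array","items":{"type":"object","properties":{"tx":{"type":"number"},"ty":{"type":"number"},"tz":{"type":"number"},"yaw":{"type":"number"},"gripper":{"type":"number"}}}},"newtons":{"type":"number"}},"required":["moves"]}

```bash
ls; mkdir -p pics; python3 - <<'E'
from workcell import bot, vision, spotter
import cv2
s=bot.observe(); print(s)
for n in ["side","top","wrist"]:
    p=vision.read_camera(n)
    cv2.imwrite(f"pics/{n}0.png",p["frame"][:,:,::-1])
    print(n,{k:v for k,v in p.items() if k!="frame"})
    if n!="wrist":
      for q in ["fixture","post_tip","post_seat","anvil_top","wide_collar","narrow_collar","clamp_arm","bore","foot","jar","dish","wrench","end_cap","pen"]:
        r=spotter.place_of(q,p)
        print(q,[(round(d["confidence"],2),[round(float(v),1) for v in d["xy"]]) for d in r[:3]])
E
```

```text
pics
{'time_s': 0.0, 'qpos': array([-1.43699504e+00,  2.87198946e-01,  1.57821719e+00,  2.03014917e-05,
        1.27862637e+00, -1.50034229e-01]), 'qd': array([-6.81240368e-04,  5.44512993e-04,  9.13042153e-05,  1.06111564e-03,
       -2.17309259e-03,  4.21376747e-04]), 'effort': array([-6.21084509e-04, -4.05981159e+01, -2.92626840e+01, -1.62815945e-04,
        5.70753735e-03,  5.33533964e-06]), 'eef_pos': array([ 0.18894936, -0.64733381,  0.24090322]), 'ee_rot': array([ 9.89946238e-01,  1.41438840e-01,  1.96585982e-05, -1.22480336e-03]), 'force': array([-0.026877  , -0.11549023, -0.12342505]), 'moment': array([-0.03653263,  0.04118433,  0.02919656]), 'width': 0.9975216284321149}
side {'fx': 422.63658982139157, 'fy': 422.63658982139157, 'cx': 272.7897447080446, 'cy': 211.1000363204436, 'eye': array([0.14395421, 0.63234373, 0.92202571]), 'rotation': array([-0.25526968,  0.89733795, -0.34628831,  0.09852107]), 'shot': 1}
fixture [(0.9, [237.8, 225.3]), (0.23, [237.7, 222.4])]
post_tip [(0.97, [235.6, 207.9])]
post_seat [(0.69, [237.3, 225.0])]
anvil_top [(0.94, [247.6, 178.6])]
wide_co
[... 1030 characters left out ...]
t [(0.56, [304.6, 254.0]), (0.29, [401.2, 135.4])]
jar [(0.69, [152.5, 140.4]), (0.3, [239.3, 256.2])]
dish [(0.97, [399.4, 138.5])]
wrench [(0.74, [229.0, 116.8])]
end_cap []
pen [(0.51, [433.8, 286.4]), (0.42, [393.5, 232.2])]
wrist {'fx': 325.19226210127806, 'fy': 325.19226210127806, 'cx': 284.1925770144236, 'cy': 211.71380887603078, 'mount': array([[-1.27098703e-03, -9.57683821e-01, -2.87819532e-01,
         7.31751306e-02],
       [ 9.99999181e-01, -1.17362512e-03, -5.10820763e-04,
        -1.52516126e-03],
       [ 1.51412546e-04, -2.87819946e-01,  9.57684528e-01,
        -1.30111640e-01],
       [ 0.00000000e+00,  0.00000000e+00,  0.00000000e+00,
         1.00000000e+00]]), 'shot': 3}
```

View pics/side0.png

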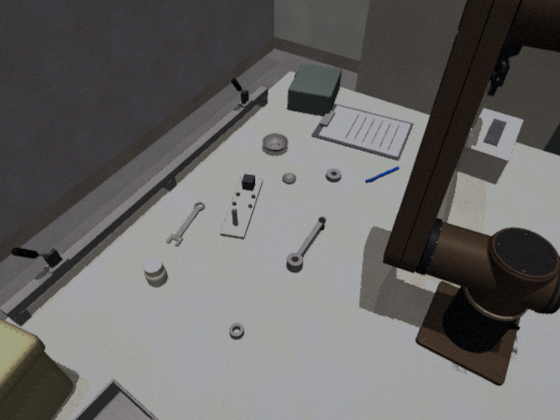

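View pics/top0.png

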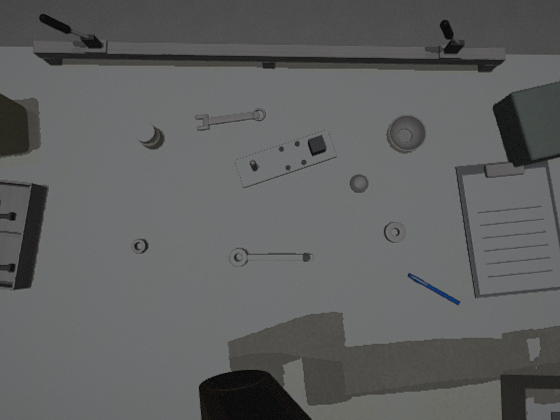

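View pics/wrist0.png

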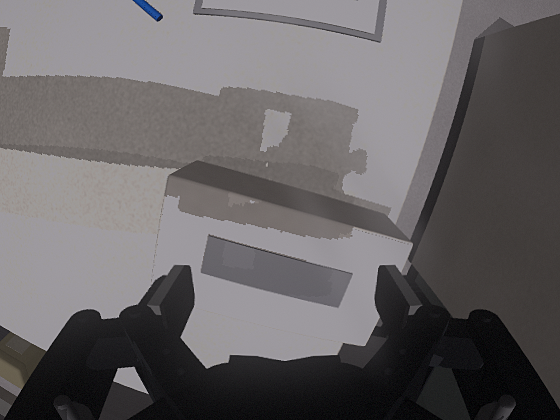

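The scene is clear in all views. In the top view the post is at (253,165), the block at (317,145), the wide collar at (395,231), the narrow collar at (140,246), the boss at (239,257) and the foot at (307,257). Next I'll localise them.

```bash
cat > h.py <<'E'
from workcell import bot, vision, spotter
import numpy as np, cv2
from scipy.spatial.transform import Rotation as R
from scipy.optimize import least_squares
def ray(p,uv,st=None):
    x=(uv[0]-p["cx"])/p["fx"]; y=(uv[1]-p["cy"])/p["fy"]
    if "mount" in p:
        r=np.hypot(x,y); s=np.sin(r)/r if r>1e-9 else 1
        d=np.array([x*s,y*s,np.cos(r)])
        M=p["mount"]; Rt=R.from_quat(st["ee_rot"]).as_matrix()
        return st["eef_pos"]+Rt@M[:3,3], Rt@M[:3,:3]@d
    d=np.array([x,y,1]); return np.array(p["eye"]), R.from_quat(p["rotation"]).as_matrix()@d
def onz(p,uv,z,st=None):
    o,d=ray(p,uv,st); return o+d*(z-o[2])/d[2]
def proj(p,X,st=None):
    X=np.asarray(X,float)
    if "mount" in p:
        M=p["mount"]; Rt=R.from_quat(st["ee_rot"]).as_matrix()
        c=M[:3,:3].T@(Rt.T@(X-st["eef_pos"])-M[:3,3])
        r=np.arctan2(np.hypot(c[0],c[1]),c[2]); h=np.hypot(c[0],c[1])
        return np.array([p["cx"]+p["fx"]*r*c[0]/h,p["cy"]+p["fy"]*r*c[1]/h])
    c=R.from_quat(p["rotation"]).as_matrix().T@(X-p["eye"])
    return np.array([p["cx"]+p["fx"]*c[0]/c[2],p["cy"]+p["fy"]*c[1]/c[2]])
E
python3 - <<'E'
from h import *
T=dict(fx=410.268347224207,fy=410.268347224207,cx=283.2276313011844,cy=208.2182496057074,eye=[0.44150156,-0.05430011,0.96992656],rotation=[0.71279248,-0.69905733,0.03636269,-0.0438574])
S=dict(fx=422.63658982139157,fy=422.63658982139157,cx=272.7897447080446,cy=211.1000363204436,eye=[0.14395421,0.63234373,0.92202571],rotation=[-0.25526968,0.89733795,-0.34628831,0.09852107])
for n,z,t,s in [("post_tip",.075,(252.2,162.8),(235.6,207.9)),("seat",.012,(254.6,166),(237.3,225)),("anvil",.048,(315.3,141),(247.6,178.6)),("wide",0,(395.2,231),(335.4,180.3)),("widetop",.018,(395,231),(333.5,173)),("narrow",0,(141,247),(238.3,332.2)),("bore",0,(240.3,256.9),(292,265.6)),("foot",.0,(304.6,254),(320.5,224)),("cap",0.011,(359,183.5),(289,178)),("jar",0,(152.5,140.4),(156,277.7)),("dish",0,(399,138.5),(274.4,150)),("spindle",.042,(307,257),(322,219)),("pen",0,(409,275),(399,168)),("wrenchA",0,(203,122),(175,240)),("wrenchB",0,(259,115),(200,206))]:
    print(n,onz(T,t,z).round(4),onz(S,s,z).round(4))
E
for f in side top; do python3 - <<E
import cv2
a=cv2.imread("pics/${f}0.png")
c=a[150:350,130:410] if "$f"=="side" else a[90:290,120:420]
cv2.imwrite("pics/${f}0c.png",cv2.resize(c,None,fx=2.6,fy=2.6,interpolation=cv2.INTER_CUBIC))
E
done
```

```text
post_tip [0.6438 0.0273 0.075 ] [0.6406 0.0225 0.075 ]
seat [0.6504 0.0271 0.012 ] [0.6357 0.0284 0.012 ]
anvil [ 0.7037 -0.1142  0.048 ] [ 0.6948 -0.1138  0.048 ]
wide [ 0.5029 -0.308   0.    ] [ 0.4852 -0.294   0.    ]
widetop [ 0.5017 -0.3029  0.018 ] [ 0.4983 -0.3027  0.018 ]
narrow [0.4534 0.2911 0.    ] [0.4515 0.2888 0.    ]
bore [0.4349 0.0557 0.    ] [0.4389 0.0597 0.    ]
foot [ 0.4447 -0.0952  0.    ] [ 0.4416 -0.1081 -0.    ]
cap [ 0.6129 -0.221   0.011 ] [ 0.6093 -0.2159  0.011 ]
jar [0.712  0.2784 0.    ] [0.718  0.2768 0.    ]
dish [ 0.727  -0.3196  0.    ] [ 0.7266 -0.3192 -0.    ]
spindle [ 0.438  -0.0989  0.042 ] [ 0.4329 -0.0927  0.042 ]
pen [ 0.401 -0.339  0.   ] [ 0.3352 -0.4547  0.    ]
wrenchA [0.7602 0.1573 0.    ] [0.7577 0.1561 0.    ]
wrenchB [0.7801 0.0209 0.    ] [ 0.7792  0.018  -0.    ]
```

View pics/top0c.png

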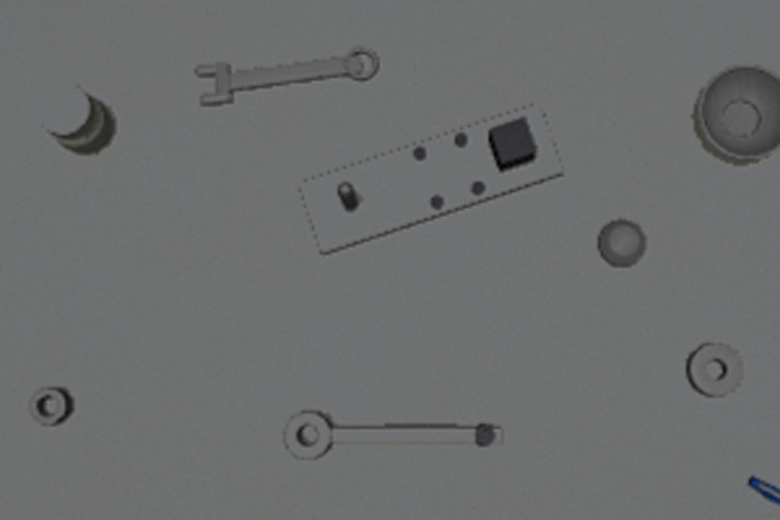

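The two views agree to within a few mm:

| Thing | Position (x, y) in m |
|---|---|
| Post | (.643, .025) |
| Block | (.70, -.114) |
| Wide collar | (.50, -.303) |
| Narrow collar | (.453, .290) |
| Boss | (.437, .057) |

I'll move over the wide collar first.

Request:
servo_tool --moves '[{"tx":0.033,"ty":-0.02},{"tx":0.033,"ty":-0.02},{"tx":0.033,"ty":-0.02},{"tx":0.033,"ty":-0.02},{"tx":0.033,"ty":-0.02},{"tx":0.033,"ty":-0.02,"tz":0.01},{"tx":0.033,"ty":-0.02,"tz":0.012},{"tx":0.033,"ty":-0.02,"tz":0.012},{"tx":0.033,"ty":-0.02,"tz":0.012},{"tx":0.033,"ty":-0.02,"tz":0.012},{"tx":0.033,"ty":-0.02,"tz":0.012},{"tx":0.032,"ty":-0.02,"tz":0.012},{},{},{}]'

```text
schema error: expected keys tx, ty, tz, yaw, gripper
```

```bash
cat > look.py <<'E'
import sys
from h import *
name=sys.argv[1]; 
st=bot.observe(); p=vision.read_camera("wrist")
cv2.imwrite(f"pics/{name}.png",p["frame"][:,:,::-1])
print("t",st["time_s"],"tcp",st["eef_pos"].round(4),"yaw",np.degrees(2*np.arctan2(st["ee_rot"][1],st["ee_rot"][0])).round(2),"F",st["force"].round(2),"w",round(st["width"],3),"q",st["qpos"].round(2))
for a in sys.argv[2:]:
    q,z=a.split(":"); z=float(z)
    for d in spotter.place_of(q,p)[:2]: print(q,round(d["confidence"],2),[round(float(v),1) for v in d["xy"]],onz(p,d["xy"],z,st).round(4))
    for d in spotter.search_frame(q,p)[:1]: print("  rect",round(d["confidence"],2),[round(float(v),1) for v in d["rect"]])
E
python3 look.py w1 wide_collar:0
```

```text
t 1.55 tcp [ 0.189  -0.648   0.2423] yaw 16.26 F [ 0.78 -0.59 -0.57] w 0.994 q [-1.44  0.29  1.58 -0.    1.28 -0.15]
```

View pics/w1.png

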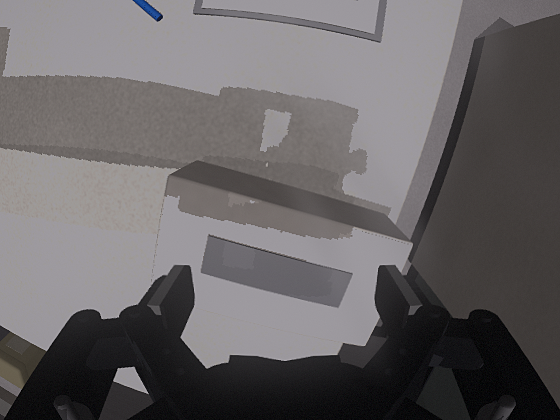

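The call was refused because every row needs all five keys, so nothing moved and this picture is unchanged. I'll resend it in full.

Request:
servo_tool --moves '[{"tx":0.033,"ty":-0.02,"tz":0,"yaw":0,"gripper":-1},{"tx":0.033,"ty":-0.02,"tz":0,"yaw":0,"gripper":-1},{"tx":0.033,"ty":-0.02,"tz":0,"yaw":0,"gripper":-1},{"tx":0.033,"ty":-0.02,"tz":0,"yaw":0,"gripper":-1},{"tx":0.033,"ty":-0.02,"tz":0,"yaw":0,"gripper":-1},{"tx":0.033,"ty":-0.02,"tz":0.01,"yaw":0,"gripper":-1},{"tx":0.033,"ty":-0.02,"tz":0.012,"yaw":0,"gripper":-1},{"tx":0.033,"ty":-0.02,"tz":0.012,"yaw":0,"gripper":-1},{"tx":0.033,"ty":-0.02,"tz":0.012,"yaw":0,"gripper":-1},{"tx":0.033,"ty":-0.02,"tz":0.012,"yaw":0,"gripper":-1},{"tx":0.033,"ty":-0.02,"tz":0.012,"yaw":0,"gripper":-1},{"tx":0.032,"ty":-0.02,"tz":0.012,"yaw":0,"gripper":-1},{"tx":0,"ty":0,"tz":0,"yaw":0,"gripper":-1},{"tx":0,"ty":0,"tz":0,"yaw":0,"gripper":-1},{"tx":0,"ty":0,"tz":0,"yaw":0,"gripper":-1}]' --newtons 40

```text
time_s: 2.95
eef_pos: [0.5012, -0.3071, 0.1606]
ee_rot: [0.99, 0.142, -0.0, 0.0]
force: [-0.2, -0.7, 0.9]
width: 1.0
```

```bash
python3 look.py w2 wide_collar:0
```

```text
t 2.95 tcp [ 0.5012 -0.3071  0.1606] yaw 16.31 F [-0.23 -0.68  0.91] w 1.0 q [-0.72  0.18  1.86 -0.    1.1   0.56]
wide_collar 0.65 [282.7, 196.5] [ 0.5008 -0.3041  0.    ]
  rect 0.65 [3.5, 4.0, 106.0, 38.4]
```

View pics/w2.png

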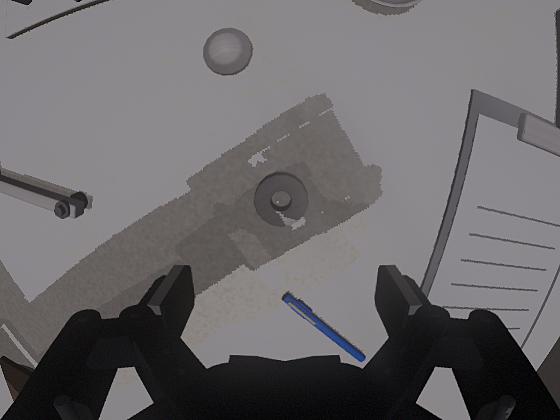

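The wide collar is at (281,198), in the arm's shadow, midway between the jaws. The search rect at (3,4) is a wrong hit on something else. I'll compute the position from its rim.

```bash
python3 - <<'E'
from h import *
st=bot.observe(); p=vision.read_camera("wrist")
print(onz(p,(280.8,198.5),.018,st), onz(p,(282.5,200),0,st))
Rt=R.from_quat(st["ee_rot"]).as_matrix()
for X in (onz(p,(280.8,198.5),.018,st),): print(Rt.T@(X-st["eef_pos"]))
th=np.linspace(0,2*np.pi,60)
im=p["frame"][:,:,::-1].copy()
c=onz(p,(280.8,198.5),.018,st)
for r in(.024,.009):
  for t in th:
    u=proj(p,c+[r*np.cos(t),r*np.sin(t),0],st); cv2.circle(im,tuple(int(round(v)) for v in u),0,(0,0,255),-1)
cv2.imwrite("pics/w2o.png",cv2.resize(im[150:250,220:350],None,fx=5,fy=5,interpolation=cv2.INTER_NEAREST))
E
```

```text
[ 0.50244246 -0.30327342  0.018     ] [ 0.4970226  -0.30629037  0.        ]
[ 0.00301645 -0.00459982  0.14314878]
```

View pics/w2o.png

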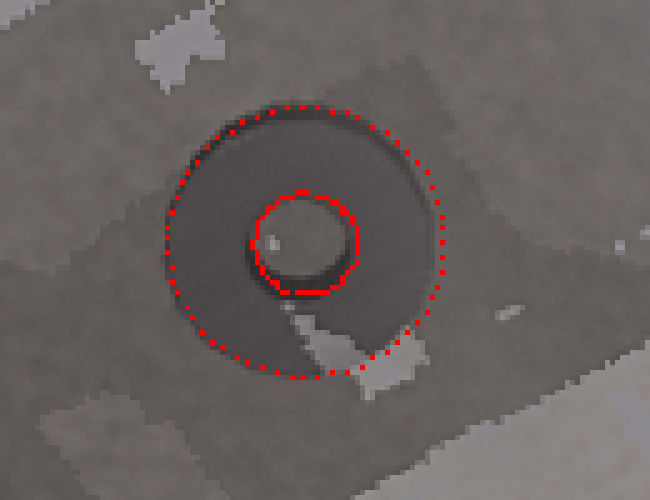

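The overlay fits to within about 1 px, so the offset is tx +3 mm, ty -5.5 mm. I'll descend to TCP z = 13 mm and close.

Request:
servo_tool --moves '[{"tx":0.003,"ty":-0.0055,"tz":0.03,"yaw":0,"gripper":-1},{"tx":0,"ty":0,"tz":0.035,"yaw":0,"gripper":-1},{"tx":0,"ty":0,"tz":0.035,"yaw":0,"gripper":-1},{"tx":0,"ty":0,"tz":0.03,"yaw":0,"gripper":-1},{"tx":0,"ty":0,"tz":0.0176,"yaw":0,"gripper":-1},{"tx":0,"ty":0,"tz":0,"yaw":0,"gripper":-1},{"tx":0,"ty":0,"tz":0,"yaw":0,"gripper":1},{"tx":0,"ty":0,"tz":0,"yaw":0,"gripper":1},{"tx":0,"ty":0,"tz":0,"yaw":0,"gripper":1},{"tx":0,"ty":0,"tz":0,"yaw":0,"gripper":1},{"tx":0,"ty":0,"tz":0,"yaw":0,"gripper":1},{"tx":0,"ty":0,"tz":0,"yaw":0,"gripper":1},{"tx":0,"ty":0,"tz":0,"yaw":0,"gripper":1},{"tx":0,"ty":0,"tz":0,"yaw":0,"gripper":1}]' --newtons 40

```text
time_s: 4.32
eef_pos: [0.5039, -0.3026, 0.0157]
ee_rot: [0.99, 0.142, 0.001, 0.002]
force: [-1.6, -0.9, 7.6]
width: 0.546
```

```bash
python3 look.py w3 wide_collar:0
```

```text
t 4.3167 tcp [ 0.5039 -0.3026  0.0157] yaw 16.28 F [-1.58 -0.94  7.62] w 0.546 q [-0.71  0.38  1.92 -0.    0.84  0.57]
wide_collar 0.63 [285.5, 272.4] [ 0.5012 -0.3024  0.    ]
  rect 0.87 [232.9, 229.6, 104.9, 100.4]
```

View pics/w3.png

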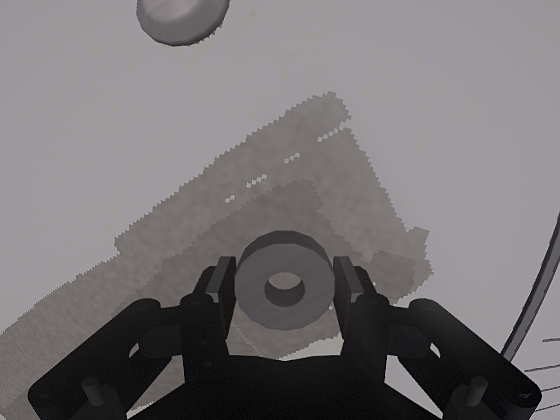

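```bash
python3 - <<'E'
from h import *
st=bot.observe(); p=vision.read_camera("wrist")
Rt=R.from_quat(st["ee_rot"]).as_matrix()
im0=p["frame"][:,:,::-1].copy(); out=[]
for dx in(-.003,0,.003):
  big=cv2.resize(im0[220:340,225:345],None,fx=4,fy=4,interpolation=cv2.INTER_CUBIC)
  c=st["eef_pos"]+Rt@[dx,0,0]
  for r,z in((.024,.018),(.009,.018),(.024,0),(.009,0)):
    for t in np.linspace(0,2*np.pi,80):
      u=proj(p,[c[0]+r*np.cos(t),c[1]+r*np.sin(t),z],st); cv2.circle(big,tuple(int(round(v)) for v in (u-[225,220]+.5)*4),1,(0,0,255) if z else (255,160,0),-1)
  out.append(big[:, :])
cv2.imwrite("pics/w3o.png",cv2.resize(np.hstack(out),None,fx=.55,fy=.55,interpolation=cv2.INTER_AREA))
E
```

```text
(no output)
```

View pics/w3o.png

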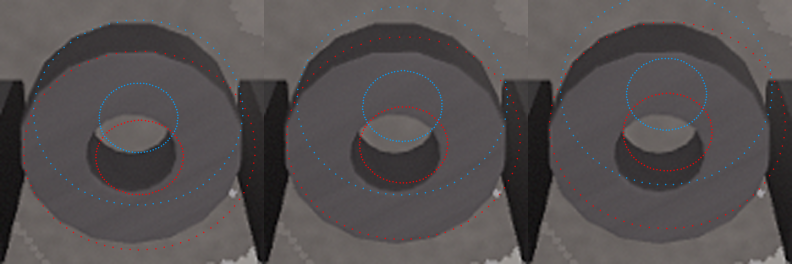

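The collar is gripped, and the -3 mm overlay fits best, so its axis sits about 3 mm behind the TCP in tool x. I'll lift it and stop about 6 cm short of the post for a look.

Request:
servo_tool --moves '[{"tx":0,"ty":0,"tz":-0.02,"yaw":0,"gripper":1},{"tx":0,"ty":0,"tz":-0.035,"yaw":0,"gripper":1},{"tx":0,"ty":0,"tz":-0.035,"yaw":0,"gripper":1},{"tx":0.0183,"ty":-0.0307,"tz":-0.02,"yaw":0,"gripper":1},{"tx":0.0183,"ty":-0.0307,"tz":-0.01,"yaw":0,"gripper":1},{"tx":0.0183,"ty":-0.0307,"tz":0,"yaw":0,"gripper":1},{"tx":0.0183,"ty":-0.0307,"tz":0,"yaw":0,"gripper":1},{"tx":0.0183,"ty":-0.0307,"tz":0,"yaw":0,"gripper":1},{"tx":0.0183,"ty":-0.0307,"tz":0,"yaw":0,"gripper":1},{"tx":0.0183,"ty":-0.0307,"tz":0,"yaw":0,"gripper":1},{"tx":0.0183,"ty":-0.0307,"tz":0,"yaw":0,"gripper":1},{"tx":0.0183,"ty":-0.0307,"tz":0,"yaw":0,"gripper":1},{"tx":0,"ty":0,"tz":0,"yaw":0,"gripper":1},{"tx":0,"ty":0,"tz":0,"yaw":0,"gripper":1},{"tx":0,"ty":0,"tz":0,"yaw":0,"gripper":1}]' --newtons 60

```text
time_s: 5.77
eef_pos: [0.5828, 0.0106, 0.1327]
ee_rot: [0.99, 0.142, -0.0, 0.0]
force: [-0.6, -0.8, -2.7]
width: 0.535
```

```bash
python3 look.py w4 post_tip:0.075 post_seat:0.012 anvil_top:0.048 wide_collar:0.12
```

```text
t 5.7667 tcp [0.5828 0.0106 0.1327] yaw 16.31 F [-0.58 -0.81 -2.72] w 0.535 q [-0.16  0.2   1.89 -0.    1.05  1.13]
post_tip 0.87 [284.7, 129.2] [0.6458 0.0303 0.075 ]
  rect 0.71 [230.6, 78.0, 277.2, 94.6]
post_seat 0.68 [284.6, 131.4] [0.6418 0.0291 0.012 ]
  rect 0.57 [233.5, 80.9, 272.3, 95.0]
anvil_top 0.53 [289.0, 272.2] [ 0.5467 -0.002   0.048 ]
  rect 0.94 [232.3, 85.1, 274.2, 93.0]
wide_collar 0.68 [284.8, 272.6] [0.5814 0.0115 0.12  ]
wide_collar 0.56 [493.9, 129.4] [ 0.6825 -0.0687  0.12  ]
  rect 0.77 [236.8, 232.1, 98.5, 98.0]
```

View pics/w4.png

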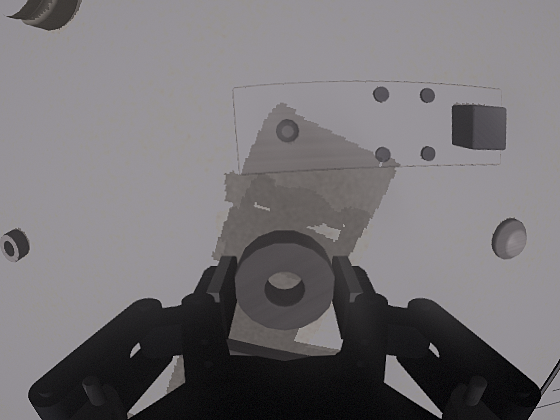

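The post shows at (287,130), ahead of the collar held at (285,280), and the block is at (480,127). I'll fit the post tip.

```bash
python3 - <<'E'
from h import *
st=bot.observe(); p=vision.read_camera("wrist")
Rt=R.from_quat(st["ee_rot"]).as_matrix()
im0=p["frame"][:,:,::-1].copy()
a=cv2.resize(im0[105:155,262:312],None,fx=8,fy=8,interpolation=cv2.INTER_CUBIC)
b=cv2.resize(im0[95:165,440:515],None,fx=5,fy=5,interpolation=cv2.INTER_CUBIC)
h=max(a.shape[0],b.shape[0]); b=cv2.copyMakeBorder(b,0,h-b.shape[0],0,0,0)
cv2.imwrite("pics/w4z.png",np.hstack([a,b]))
for uv in[(284.7,129.2),(287,130.5)]:
  X=onz(p,uv,.075,st); print(X,Rt.T@(X-st["eef_pos"]))
E
```

```text
[0.64608505 0.02958705 0.075     ] [ 0.06599214 -0.00127245  0.05773211]
[0.64572932 0.02811404 0.075     ] [6.52394454e-02 4.27531754e-05 5.77320795e-02]
```

View pics/w4z.png

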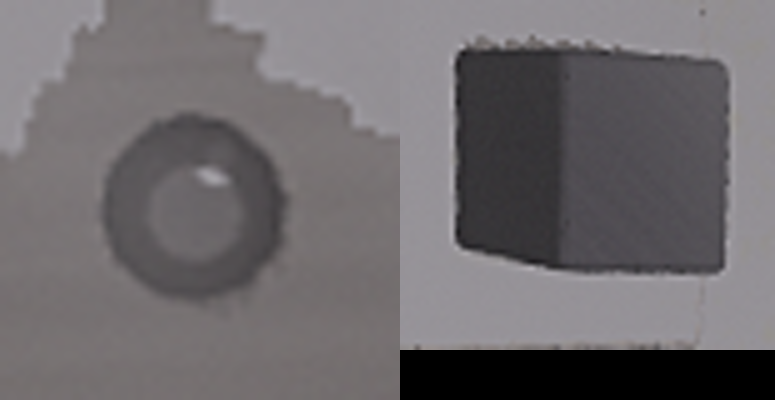

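Request:
servo_tool --moves '[{"tx":0.0183,"ty":0.0003,"tz":0,"yaw":0,"gripper":1},{"tx":0.025,"ty":0.0003,"tz":0,"yaw":0,"gripper":1},{"tx":0.025,"ty":0,"tz":0,"yaw":0,"gripper":1},{"tx":0,"ty":0,"tz":0.015,"yaw":0,"gripper":1},{"tx":0,"ty":0,"tz":0.015,"yaw":0,"gripper":1},{"tx":0,"ty":0,"tz":0.008,"yaw":0,"gripper":1},{"tx":0,"ty":0,"tz":0,"yaw":0,"gripper":1},{"tx":0,"ty":0,"tz":0,"yaw":0,"gripper":1}]'

```text
time_s: 6.93
eef_pos: [0.6473, 0.029, 0.0931]
ee_rot: [0.99, 0.141, -0.002, -0.0]
force: [0.8, -0.2, -2.0]
width: 0.535
```

```bash
python3 look.py w5; python3 -c "
import cv2
a=cv2.imread('pics/w5.png');cv2.imwrite('pics/w5z.png',cv2.resize(a[225:345,220:350],None,fx=4.5,fy=4.5,interpolation=cv2.INTER_CUBIC))"
```

```text
t 6.9333 tcp [0.6473 0.029  0.0931] yaw 16.25 F [ 0.75 -0.15 -2.01] w 0.535 q [-0.11  0.38  1.74 -0.    1.02  1.18]
```

View pics/w5z.png

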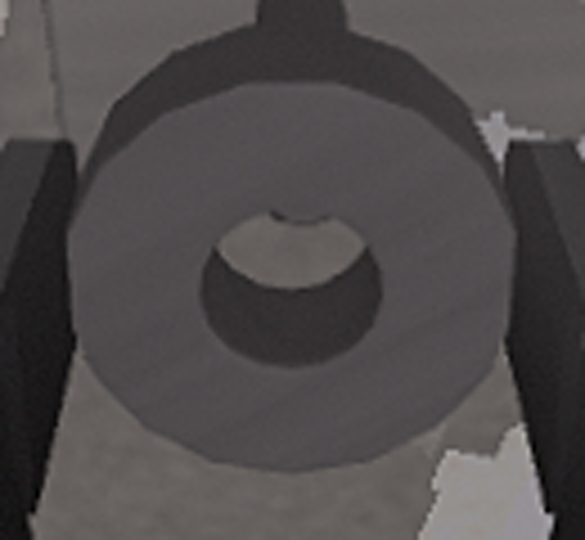

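The near edge of the post tip shows only at the top of the bore, so the collar sits about 2 mm short in tool x and about 0.8 mm off in y. I'll correct that and look again.

Request:
servo_tool --moves '[{"tx":0.002,"ty":0.0008,"tz":0,"yaw":0,"gripper":1},{"tx":0,"ty":0,"tz":0,"yaw":0,"gripper":1},{"tx":0,"ty":0,"tz":0.003,"yaw":0,"gripper":1},{"tx":0,"ty":0,"tz":0,"yaw":0,"gripper":1},{"tx":0,"ty":0,"tz":0,"yaw":0,"gripper":1}]'

```text
time_s: 7.4
eef_pos: [0.6509, 0.0289, 0.0917]
ee_rot: [0.99, 0.141, -0.0, -0.0]
force: [0.1, -0.3, -2.6]
width: 0.528
```

```bash
python3 look.py w6; python3 -c "
import cv2
a=cv2.imread('pics/w6.png');cv2.imwrite('pics/w6z.png',cv2.resize(a[225:345,220:350],None,fx=4.5,fy=4.5,interpolation=cv2.INTER_CUBIC))"
```

```text
t 7.4 tcp [0.6509 0.0289 0.0917] yaw 16.26 F [ 0.05 -0.26 -2.56] w 0.528 q [-0.11  0.39  1.74  0.    1.01  1.18]
```

View pics/w6z.png

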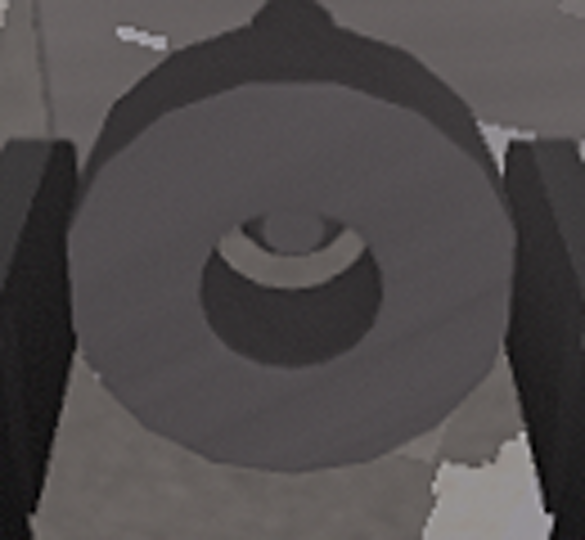

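The tip now sits in the bore, about 1 mm too far in x. I'll correct that and descend.

Request:
servo_tool --moves '[{"tx":-0.001,"ty":0.0002,"tz":0,"yaw":0,"gripper":1},{"tx":0,"ty":0,"tz":0.006,"yaw":0,"gripper":1},{"tx":0,"ty":0,"tz":0.006,"yaw":0,"gripper":1},{"tx":0,"ty":0,"tz":0.008,"yaw":0,"gripper":1},{"tx":0,"ty":0,"tz":0.008,"yaw":0,"gripper":1},{"tx":0,"ty":0,"tz":0.008,"yaw":0,"gripper":1},{"tx":0,"ty":0,"tz":0,"yaw":0,"gripper":1}]'

```text
time_s: 8.03
eef_pos: [0.6482, 0.0286, 0.0526]
ee_rot: [0.99, 0.141, -0.002, -0.001]
force: [-0.5, -0.3, -1.4]
width: 0.527
```

Request:
servo_tool --moves '[{"tx":0,"ty":0,"tz":0.008,"yaw":0,"gripper":1},{"tx":0,"ty":0,"tz":0.008,"yaw":0,"gripper":1},{"tx":0,"ty":0,"tz":0.004,"yaw":0,"gripper":1},{"tx":0,"ty":0,"tz":0.002,"yaw":0,"gripper":1},{"tx":0,"ty":0,"tz":0,"yaw":0,"gripper":1},{"tx":0,"ty":0,"tz":0,"yaw":0,"gripper":1}]'

```text
time_s: 8.53
eef_pos: [0.6502, 0.0284, 0.0338]
ee_rot: [0.99, 0.141, 0.0, 0.0]
force: [0.4, 0.2, -2.3]
width: 0.538
```

Request:
servo_tool --moves '[{"tx":0,"ty":0,"tz":0.003,"yaw":0,"gripper":1},{"tx":0,"ty":0,"tz":0.003,"yaw":0,"gripper":1},{"tx":0,"ty":0,"tz":0.002,"yaw":0,"gripper":1},{"tx":0,"ty":0,"tz":0,"yaw":0,"gripper":1},{"tx":0,"ty":0,"tz":0,"yaw":0,"gripper":1}]'

```text
time_s: 8.95
eef_pos: [0.6507, 0.0283, 0.028]
ee_rot: [0.99, 0.142, 0.0, 0.0]
force: [-4.4, -0.1, 7.2]
width: 0.536
```

Contact is at z = 28 mm as predicted, with +7 N. I'll release and lift.

Request:
servo_tool --moves '[{"tx":0,"ty":0,"tz":0,"yaw":0,"gripper":-1},{"tx":0,"ty":0,"tz":0,"yaw":0,"gripper":-1},{"tx":0,"ty":0,"tz":0,"yaw":0,"gripper":-1},{"tx":0,"ty":0,"tz":0,"yaw":0,"gripper":-1},{"tx":0,"ty":0,"tz":0,"yaw":0,"gripper":-1},{"tx":0,"ty":0,"tz":-0.02,"yaw":0,"gripper":-1},{"tx":0,"ty":0,"tz":-0.03,"yaw":0,"gripper":-1},{"tx":0,"ty":0,"tz":-0.035,"yaw":0,"gripper":-1},{"tx":0,"ty":0,"tz":-0.035,"yaw":0,"gripper":-1},{"tx":-0.02,"ty":0,"tz":0,"yaw":0,"gripper":-1},{"tx":-0.03,"ty":0,"tz":0,"yaw":0,"gripper":-1},{"tx":0,"ty":0,"tz":0,"yaw":0,"gripper":-1},{"tx":0,"ty":0,"tz":0,"yaw":0,"gripper":-1}]'

```text
time_s: 10.03
eef_pos: [0.6007, 0.0143, 0.1451]
ee_rot: [0.99, 0.141, -0.001, -0.0]
force: [0.3, 0.6, -0.3]
width: 1.003
```

```bash
python3 look.py w7 post_tip:0.075 anvil_top:0.048 wide_collar:0.012 narrow_collar:0 bore:0 foot:0
```

```text
t 10.0333 tcp [0.6007 0.0143 0.1451] yaw 16.22 F [ 0.3   0.62 -0.33] w 1.003 q [-0.14  0.22  1.84  0.    1.08  1.14]
post_tip 0.67 [282.1, 156.2] [0.6466 0.0307 0.075 ]
  rect 0.63 [234.1, 99.4, 263.3, 92.1]
anvil_top 0.91 [476.2, 152.2] [ 0.6941 -0.1146  0.048 ]
  rect 0.97 [236.1, 103.4, 261.3, 91.1]
wide_collar 0.91 [288.7, 148.2] [0.6469 0.0257 0.012 ]
  rect 0.7 [256.6, 118.4, 59.8, 62.2]
narrow_collar 0.82 [29.0, 257.2] [0.4507 0.2918 0.    ]
  rect 0.91 [9.9, 239.9, 29.1, 30.3]
bore 0.8 [205.5, 334.6] [0.4339 0.0564 0.    ]
  rect 0.66 [183.1, 321.3, 165.8, 44.4]
foot 0.8 [339.9, 359.7] [ 0.4407 -0.0957  0.    ]
foot 0.3 [282.6, 154.8] [0.6389 0.0286 0.    ]
  rect 0.91 [182.0, 314.7, 165.1, 51.1]
```

View pics/w7.png

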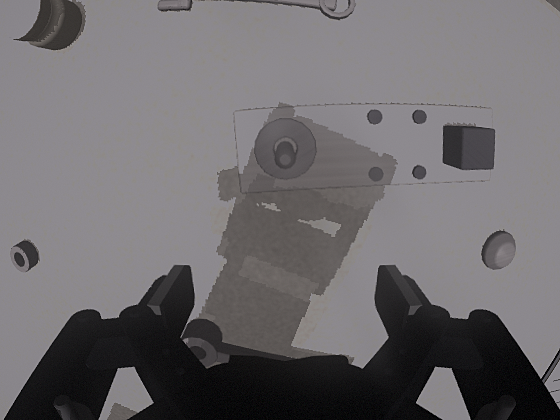

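The wide collar lies flat around the post at (285,149). Next is the narrow collar at about (.452, .291).

Request:
servo_tool --moves '[{"tx":-0.0073,"ty":-0.0342,"tz":0,"yaw":0,"gripper":-1},{"tx":-0.0073,"ty":-0.0342,"tz":0,"yaw":0,"gripper":-1},{"tx":-0.0073,"ty":-0.0342,"tz":0,"yaw":0,"gripper":-1},{"tx":-0.0073,"ty":-0.0342,"tz":0,"yaw":0,"gripper":-1},{"tx":-0.0073,"ty":-0.0342,"tz":0,"yaw":0,"gripper":-1},{"tx":-0.0073,"ty":-0.0342,"tz":0,"yaw":0,"gripper":-1},{"tx":-0.0073,"ty":-0.0342,"tz":0,"yaw":0,"gripper":-1},{"tx":-0.0073,"ty":-0.0342,"tz":0,"yaw":0,"gripper":-1},{"tx":-0.0073,"ty":-0.0342,"tz":0,"yaw":0,"gripper":-1},{"tx":0,"ty":0,"tz":0,"yaw":0,"gripper":-1},{"tx":0,"ty":0,"tz":0,"yaw":0,"gripper":-1},{"tx":0,"ty":0,"tz":0,"yaw":0,"gripper":-1}]'

```text
time_s: 11.68
eef_pos: [0.453, 0.2913, 0.1458]
ee_rot: [0.99, 0.142, 0.0, 0.0]
force: [0.2, -0.0, 0.3]
width: 0.999
```

```bash
python3 look.py w8 narrow_collar:0;  python3 - <<'E'
from h import *
st=bot.observe(); p=vision.read_camera("wrist")
Rt=R.from_quat(st["ee_rot"]).as_matrix()
im0=p["frame"][:,:,::-1].copy()
d=spotter.place_of("narrow_collar",p)[0]["xy"]
c=onz(p,d,0,st); u0=proj(p,c,st).astype(int)-[35,35]
big=cv2.resize(im0[u0[1]:u0[1]+70,u0[0]:u0[0]+70],None,fx=8,fy=8,interpolation=cv2.INTER_CUBIC)
print(c,Rt.T@(c-st["eef_pos"]),u0)
for r,z in((.017,.02),(.009,.02),(.009,0)):
  for t in np.linspace(0,2*np.pi,80):
    u=proj(p,[c[0]+r*np.cos(t),c[1]+r*np.sin(t),z],st); cv2.circle(big,tuple(int(round(v)) for v in (u-u0+.5)*8),1,(0,0,255) if z else (255,160,0),-1)
cv2.imwrite("pics/w8o.png",big)
E
```

```text
t 11.6833 tcp [0.453  0.2913 0.1458] yaw 16.3 F [ 0.15 -0.05  0.33] w 0.999 q [ 0.38  0.09  1.99 -0.    1.06  1.67]
narrow_collar 0.75 [287.2, 197.4] [0.4566 0.2913 0.    ]
  rect 0.89 [267.3, 178.9, 38.8, 39.7]
[0.45561345 0.29261719 0.        ] [ 0.00252447 -0.00156267  0.1457594 ] [249 163]
```

View pics/w8o.png

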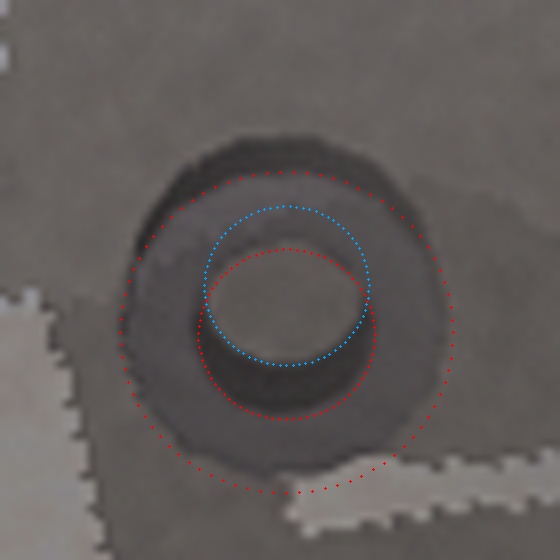

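The fit puts the collar at about tool x +3.5 mm. The same kind of estimate read about 3 mm high for the wide collar, so I'll shift by only 0.5 mm and descend.

Request:
servo_tool --moves '[{"tx":0.0005,"ty":-0.001,"tz":0.03,"yaw":0,"gripper":-1},{"tx":0,"ty":0,"tz":0.035,"yaw":0,"gripper":-1},{"tx":0,"ty":0,"tz":0.035,"yaw":0,"gripper":-1},{"tx":0,"ty":0,"tz":0.02,"yaw":0,"gripper":-1},{"tx":0,"ty":0,"tz":0.01,"yaw":0,"gripper":-1},{"tx":0,"ty":0,"tz":0,"yaw":0,"gripper":-1},{"tx":0,"ty":0,"tz":0,"yaw":0,"gripper":1},{"tx":0,"ty":0,"tz":0,"yaw":0,"gripper":1},{"tx":0,"ty":0,"tz":0,"yaw":0,"gripper":1},{"tx":0,"ty":0,"tz":0,"yaw":0,"gripper":1},{"tx":0,"ty":0,"tz":0,"yaw":0,"gripper":1},{"tx":0,"ty":0,"tz":0,"yaw":0,"gripper":1},{"tx":0,"ty":0,"tz":0,"yaw":0,"gripper":1},{"tx":0,"ty":0,"tz":0,"yaw":0,"gripper":1}]' --newtons 40

```text
time_s: 13.1
eef_pos: [0.4543, 0.293, 0.0178]
ee_rot: [0.99, 0.142, 0.001, -0.0]
force: [-0.8, -1.0, 6.3]
width: 0.381
```

```bash
cat > ov.py <<'E'
import sys
from h import *
# ov.py name r h  : overlay candidates dx
name=sys.argv[1]; ro=float(sys.argv[2]); h=float(sys.argv[3]); zb=float(sys.argv[4])
st=bot.observe(); p=vision.read_camera("wrist")
print("t",st["time_s"],"tcp",st["eef_pos"].round(4),"F",st["force"].round(2),"w",round(st["width"],3))
Rt=R.from_quat(st["ee_rot"]).as_matrix()
im0=p["frame"][:,:,::-1].copy(); out=[]
for dx in(-.004,-.002,0):
  big=cv2.resize(im0[220:340,225:345],None,fx=4,fy=4,interpolation=cv2.INTER_CUBIC)
  c=st["eef_pos"]+Rt@[dx,-.0012,0]
  for r,z in((ro,h),(.009,h),(.009,0)):
    for t in np.linspace(0,2*np.pi,80):
      u=proj(p,[c[0]+r*np.cos(t),c[1]+r*np.sin(t),zb+z],st); cv2.circle(big,tuple(int(round(v)) for v in (u-[225,220]+.5)*4),1,(0,0,255) if z else (255,160,0),-1)
  out.append(big)
cv2.imwrite(f"pics/{name}.png",cv2.resize(np.hstack(out),None,fx=.55,fy=.55,interpolation=cv2.INTER_AREA))
E
python3 ov.py w9 .017 .02 0
```

```text
t 13.1 tcp [0.4543 0.293  0.0178] F [-0.8  -1.    6.29] w 0.381
```

View pics/w9.png

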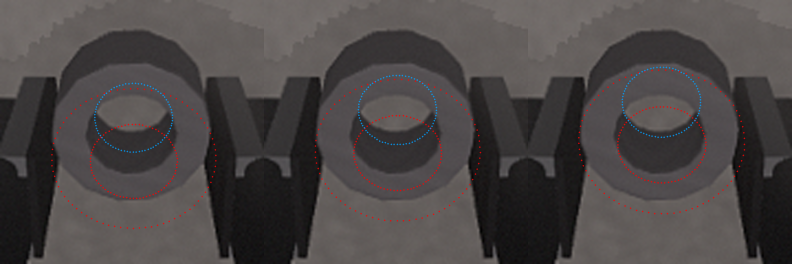

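The narrow collar is gripped, and its axis is at about +2.3 mm in tool x, against -3 mm for the wide one. I'll carry it over the post.

Request:
servo_tool --moves '[{"tx":0,"ty":0,"tz":-0.02,"yaw":0,"gripper":1},{"tx":0,"ty":0,"tz":-0.035,"yaw":0,"gripper":1},{"tx":0,"ty":0,"tz":-0.035,"yaw":0,"gripper":1},{"tx":0.012,"ty":0.0343,"tz":-0.015,"yaw":0,"gripper":1},{"tx":0.012,"ty":0.0343,"tz":-0.005,"yaw":0,"gripper":1},{"tx":0.012,"ty":0.0343,"tz":0,"yaw":0,"gripper":1},{"tx":0.012,"ty":0.0343,"tz":0,"yaw":0,"gripper":1},{"tx":0.012,"ty":0.0343,"tz":0,"yaw":0,"gripper":1},{"tx":0.012,"ty":0.0343,"tz":0,"yaw":0,"gripper":1},{"tx":0.012,"ty":0.0343,"tz":0,"yaw":0,"gripper":1},{"tx":0.012,"ty":0.0343,"tz":0,"yaw":0,"gripper":1},{"tx":0.012,"ty":0.0343,"tz":0,"yaw":0,"gripper":1},{"tx":0,"ty":0,"tz":0,"yaw":0,"gripper":1},{"tx":0,"ty":0,"tz":0.012,"yaw":0,"gripper":1},{"tx":0,"ty":0,"tz":0.012,"yaw":0,"gripper":1},{"tx":0,"ty":0,"tz":0,"yaw":0,"gripper":1},{"tx":0,"ty":0,"tz":0,"yaw":0,"gripper":1}]' --newtons 60

```text
time_s: 14.57
eef_pos: [0.6408, 0.028, 0.0992]
ee_rot: [0.99, 0.142, -0.002, -0.001]
force: [0.4, 0.3, -0.5]
width: 0.372
```

```bash
python3 look.py w10; python3 -c "
import cv2
a=cv2.imread('pics/w10.png');cv2.imwrite('pics/w10z.png',cv2.resize(a[205:325,220:350],None,fx=4.5,fy=4.5,interpolation=cv2.INTER_CUBIC))"
```

```text
t 14.5667 tcp [0.6408 0.028  0.0992] yaw 16.36 F [ 0.39  0.28 -0.48] w 0.372 q [-0.11  0.36  1.76  0.    1.03  1.17]
```

View pics/w10z.png

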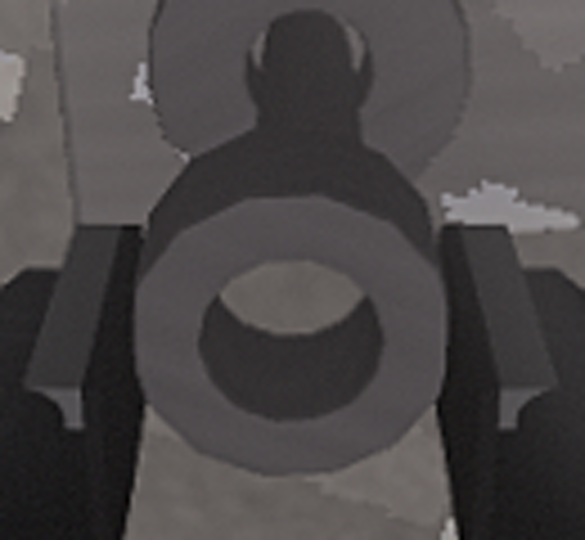

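The tip isn't visible through the bore yet because the arm is still settling, about 4 mm short in x. I'll nudge it forward and look again.

Request:
servo_tool --moves '[{"tx":0.002,"ty":0,"tz":0,"yaw":0,"gripper":1},{"tx":0,"ty":0,"tz":0,"yaw":0,"gripper":1},{"tx":0,"ty":0,"tz":0,"yaw":0,"gripper":1},{"tx":0,"ty":0,"tz":0,"yaw":0,"gripper":1}]'

```text
time_s: 14.95
eef_pos: [0.6454, 0.0273, 0.1023]
ee_rot: [0.99, 0.142, 0.0, 0.0]
force: [-0.4, -0.1, -1.4]
width: 0.37
```

```bash
python3 look.py w11; python3 -c "
import cv2
a=cv2.imread('pics/w11.png');cv2.imwrite('pics/w11z.png',cv2.resize(a[205:325,220:350],None,fx=4.5,fy=4.5,interpolation=cv2.INTER_CUBIC))"
```

```text
t 14.95 tcp [0.6454 0.0273 0.1023] yaw 16.29 F [-0.37 -0.09 -1.37] w 0.37 q [-0.11  0.37  1.75  0.    1.03  1.17]
```

View pics/w11z.png

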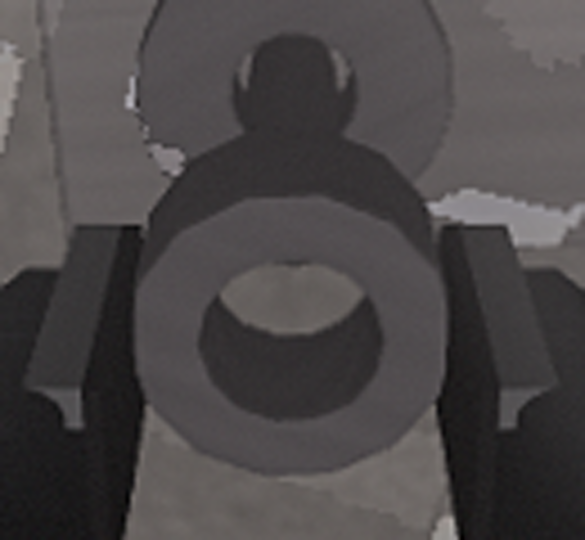

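By the depth geometry, the tip edge at (292,265) in the zoomed crop is where an aligned bore should show it. I'll descend.

Request:
servo_tool --moves '[{"tx":0,"ty":0,"tz":0.006,"yaw":0,"gripper":1},{"tx":0,"ty":0,"tz":0.006,"yaw":0,"gripper":1},{"tx":0,"ty":0,"tz":0.006,"yaw":0,"gripper":1},{"tx":0,"ty":0,"tz":0.006,"yaw":0,"gripper":1},{"tx":0,"ty":0,"tz":0,"yaw":0,"gripper":1},{"tx":0,"ty":0,"tz":0,"yaw":0,"gripper":1}]'

```text
time_s: 15.5
eef_pos: [0.6445, 0.027, 0.0766]
ee_rot: [0.99, 0.141, -0.001, -0.0]
force: [-0.8, -0.0, -1.6]
width: 0.37
```

```bash
python3 look.py w12; python3 -c "
import cv2
a=cv2.imread('pics/w12.png');cv2.imwrite('pics/w12z.png',cv2.resize(a[205:325,220:350],None,fx=4.5,fy=4.5,interpolation=cv2.INTER_CUBIC))"
```

```text
t 15.5 tcp [0.6445 0.027  0.0766] yaw 16.25 F [-0.84 -0.04 -1.63] w 0.37 q [-0.12  0.4   1.76  0.    0.99  1.17]
```

View pics/w12z.png

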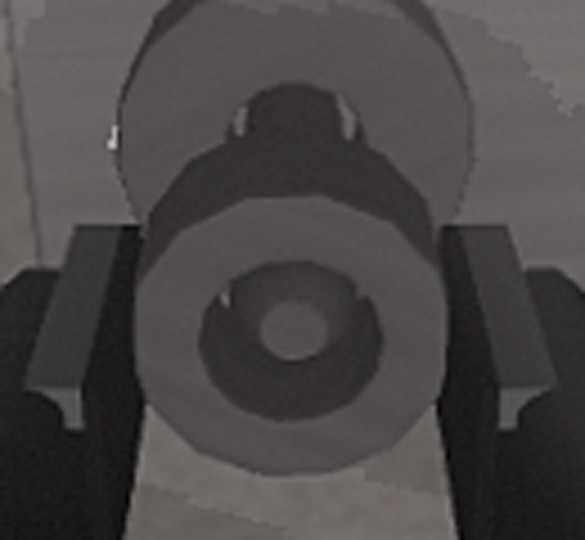

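The post is centred in the bore. I'll continue down to contact.

Request:
servo_tool --moves '[{"tx":0,"ty":0,"tz":0.008,"yaw":0,"gripper":1},{"tx":0,"ty":0,"tz":0.008,"yaw":0,"gripper":1},{"tx":0,"ty":0,"tz":0.005,"yaw":0,"gripper":1},{"tx":0,"ty":0,"tz":0.003,"yaw":0,"gripper":1},{"tx":0,"ty":0,"tz":0.003,"yaw":0,"gripper":1},{"tx":0,"ty":0,"tz":0.002,"yaw":0,"gripper":1},{"tx":0,"ty":0,"tz":0,"yaw":0,"gripper":1},{"tx":0,"ty":0,"tz":0,"yaw":0,"gripper":1}]'

```text
time_s: 16.22
eef_pos: [0.6453, 0.027, 0.0489]
ee_rot: [0.99, 0.141, 0.0, 0.0]
force: [0.4, 0.4, -0.6]
width: 0.368
```

Request:
servo_tool --moves '[{"tx":0,"ty":0,"tz":0.002,"yaw":0,"gripper":1},{"tx":0,"ty":0,"tz":0,"yaw":0,"gripper":1},{"tx":0,"ty":0,"tz":0,"yaw":0,"gripper":1}]'

```text
time_s: 16.47
eef_pos: [0.6456, 0.027, 0.048]
ee_rot: [0.99, 0.141, 0.001, 0.0]
force: [-1.0, 0.2, 5.5]
width: 0.367
```

Contact is at z = 48 mm as predicted. I'll release, lift and check.

Request:
servo_tool --moves '[{"tx":0,"ty":0,"tz":0,"yaw":0,"gripper":-1},{"tx":0,"ty":0,"tz":0,"yaw":0,"gripper":-1},{"tx":0,"ty":0,"tz":0,"yaw":0,"gripper":-1},{"tx":0,"ty":0,"tz":0,"yaw":0,"gripper":-1},{"tx":0,"ty":0,"tz":0,"yaw":0,"gripper":-1},{"tx":0,"ty":0,"tz":-0.02,"yaw":0,"gripper":-1},{"tx":0,"ty":0,"tz":-0.035,"yaw":0,"gripper":-1},{"tx":0,"ty":0,"tz":-0.035,"yaw":0,"gripper":-1},{"tx":-0.01,"ty":0,"tz":-0.02,"yaw":0,"gripper":-1},{"tx":-0.03,"ty":0,"tz":0,"yaw":0,"gripper":-1},{"tx":-0.01,"ty":0,"tz":0,"yaw":0,"gripper":-1},{"tx":0,"ty":0,"tz":0,"yaw":0,"gripper":-1},{"tx":0,"ty":0,"tz":0,"yaw":0,"gripper":-1}]'

```text
time_s: 17.55
eef_pos: [0.5965, 0.0131, 0.1558]
ee_rot: [0.99, 0.141, -0.001, -0.0]
force: [-0.6, 0.3, -0.2]
width: 0.998
```

```bash
python3 look.py w13 post_tip:0.075 anvil_top:0.048; python3 - <<'E'
from h import *
p=vision.read_camera("side"); cv2.imwrite("pics/s13.png",cv2.resize(p["frame"][160:300,200:360,::-1],None,fx=4.5,fy=4.5,interpolation=cv2.INTER_CUBIC))
E
```

```text
t 17.55 tcp [0.5965 0.0131 0.1558] yaw 16.22 F [-0.57  0.34 -0.23] w 0.998 q [-0.15  0.2   1.84  0.    1.1   1.14]
post_tip 0.73 [282.8, 147.7] [0.6467 0.0303 0.075 ]
anvil_top 0.74 [475.1, 141.5] [ 0.6989 -0.1184  0.048 ]
  rect 0.97 [236.4, 100.1, 251.6, 87.5]
```

View pics/w13.png

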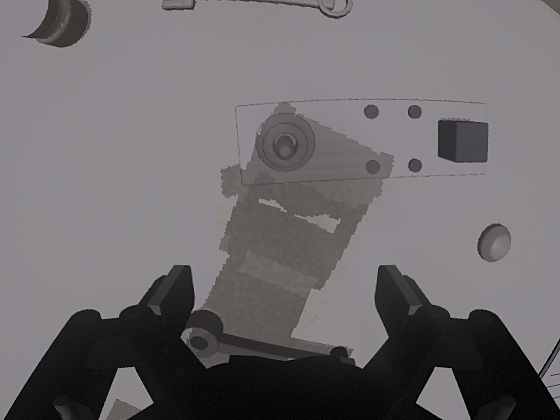

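View pics/s13.png

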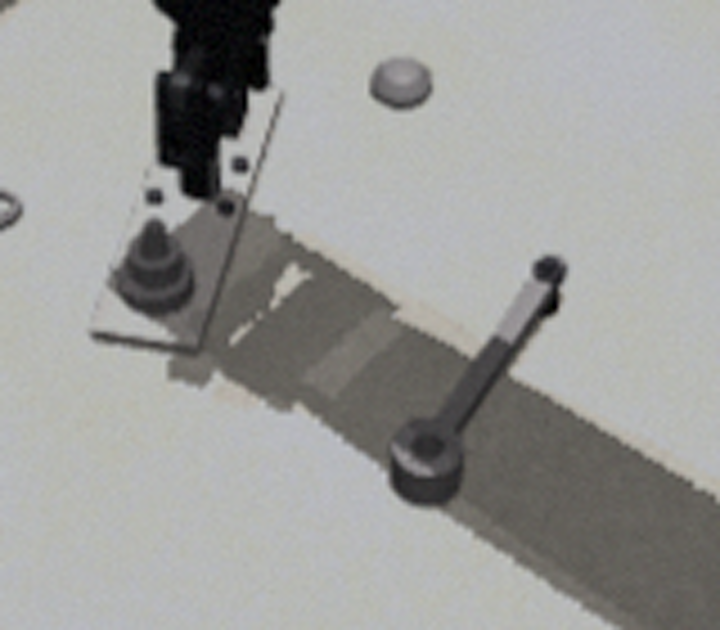

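Both views show the collars stacked flat on the post. Next is the clamp arm: I'll move over its balance point and turn the tool towards world yaw 90°.

Request:
servo_tool --moves '[{"tx":-0.0306,"ty":-0.009,"tz":0,"yaw":0,"gripper":-1},{"tx":-0.0306,"ty":-0.009,"tz":0,"yaw":0,"gripper":-1},{"tx":-0.0306,"ty":-0.009,"tz":0,"yaw":0,"gripper":-1},{"tx":-0.0306,"ty":-0.009,"tz":0,"yaw":0,"gripper":-1},{"tx":-0.0206,"ty":-0.006,"tz":0,"yaw":0,"gripper":-1},{"tx":0,"ty":0,"tz":0,"yaw":-7,"gripper":-1},{"tx":0,"ty":0,"tz":0,"yaw":-7,"gripper":-1},{"tx":0,"ty":0,"tz":0,"yaw":-7,"gripper":-1},{"tx":0,"ty":0,"tz":0,"yaw":-7,"gripper":-1},{"tx":0,"ty":0,"tz":0,"yaw":-7,"gripper":-1},{"tx":0,"ty":0,"tz":0,"yaw":-7,"gripper":-1},{"tx":0,"ty":0,"tz":0,"yaw":-7,"gripper":-1},{"tx":0,"ty":0,"tz":0,"yaw":-7,"gripper":-1},{"tx":0,"ty":0,"tz":0,"yaw":-7,"gripper":-1},{"tx":0,"ty":0,"tz":0,"yaw":-7,"gripper":-1},{"tx":0,"ty":0,"tz":0,"yaw":-3.7,"gripper":-1},{"tx":0,"ty":0,"tz":0,"yaw":0,"gripper":-1},{"tx":0,"ty":0,"tz":0,"yaw":0,"gripper":-1},{"tx":0,"ty":0,"tz":0,"yaw":0,"gripper":-1}]'

```text
time_s: 19.43
eef_pos: [0.4482, 0.0133, 0.1567]
ee_rot: [0.708, 0.706, 0.0, -0.0]
force: [-0.9, -0.4, -0.4]
width: 1.0
```

```bash
python3 look.py w14 bore:0 foot:0 clamp_arm:0; python3 - <<'E'
from h import *
T=dict(fx=410.268347224207,fy=410.268347224207,cx=283.2276313011844,cy=208.2182496057074,eye=[0.44150156,-0.05430011,0.96992656],rotation=[0.71279248,-0.69905733,0.03636269,-0.0438574])
c=np.array([(300,182),(535,105),(563,175),(322,253)])/2.6+[120,90]-.5
P=np.array([onz(T,u,.012)[:2] for u in c]); print(P.round(4))
for a,b in((0,1),(3,2)): d=P[b]-P[a]; print(np.degrees(np.arctan2(d[1],d[0])),np.hypot(*d))
E
```

```text
t 19.4333 tcp [0.4482 0.0133 0.1567] yaw 89.88 F [-0.93 -0.38 -0.37] w 1.0 q [-0.2  -0.14  2.19  0.    1.09 -0.2 ]
bore 0.96 [267.8, 153.9] [0.4332 0.0553 0.    ]
  rect 0.86 [240.7, 130.1, 55.9, 201.6]
foot 0.27 [269.9, 149.9] [0.4351 0.0589 0.    ]
foot 0.19 [507.6, 326.2] [ 0.7461 -0.1591  0.    ]
  rect 0.62 [242.0, 123.8, 50.9, 210.2]
  rect 0.88 [241.9, 126.7, 50.2, 206.7]
[[ 0.6654  0.0746]
 [ 0.7417 -0.1401]
 [ 0.6762 -0.1663]
 [ 0.5998  0.0523]]
-70.42732275425634 0.22790242651015022
-70.74747354624078 0.2316121387751993
```

View pics/w14.png

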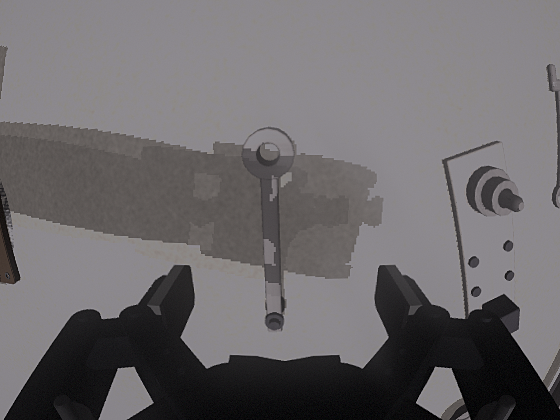

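The lever runs straight up the image, with the boss at (268,153) and the spindle top at (273,321), left of the jaw centre at 284.

```bash
python3 - <<'E'
from h import *
st=bot.observe(); p=vision.read_camera("wrist")
Rt=R.from_quat(st["ee_rot"]).as_matrix()
b=onz(p,(268.7,151.5),.034,st); f=onz(p,(273.5,321),.042,st); n=onz(p,(272.0,230),.032,st)
for X in(b,n,f): print(X.round(4),(Rt.T@(X-st["eef_pos"])).round(4))
d=f-b; print(np.degrees(np.arctan2(d[1],d[0])),np.hypot(*d[:2]))
im0=p["frame"][:,:,::-1].copy()
e=d/np.hypot(*d[:2]); 
def L(s,y,z): return np.array([b[0]+e[0]*s-e[1]*y,b[1]+e[1]*s+e[0]*y,z])
big=cv2.resize(im0[115:345,220:330],None,fx=2.6,fy=2.6,interpolation=cv2.INTER_CUBIC); big0=big.copy()
for P in [L(.021*np.cos(t),.021*np.sin(t),.034) for t in np.linspace(0,6.28,60)]+[L(.009*np.cos(t),.009*np.sin(t),.034) for t in np.linspace(0,6.28,40)]+[L(s,y,.032) for s in np.linspace(.021,.17,60) for y in(-.007,.007)]+[L(.044,y,.032) for y in(-.012,.012)]:
  u=proj(p,P,st); cv2.circle(big,tuple(int(round(v)) for v in (u-[220,115]+.5)*2.6),1,(0,0,255),-1)
cv2.imwrite("pics/w14o.png",np.hstack([big0,big]))
E
```

```text
[0.4354 0.061  0.034 ] [ 0.0477 -0.0126  0.1227]
[ 0.4372 -0.0044  0.032 ] [-0.0177 -0.0108  0.1247]
[ 0.4374 -0.0897  0.042 ] [-0.103  -0.0105  0.1147]
-89.25478715468277 0.1507247132020052
```

View pics/w14o.png

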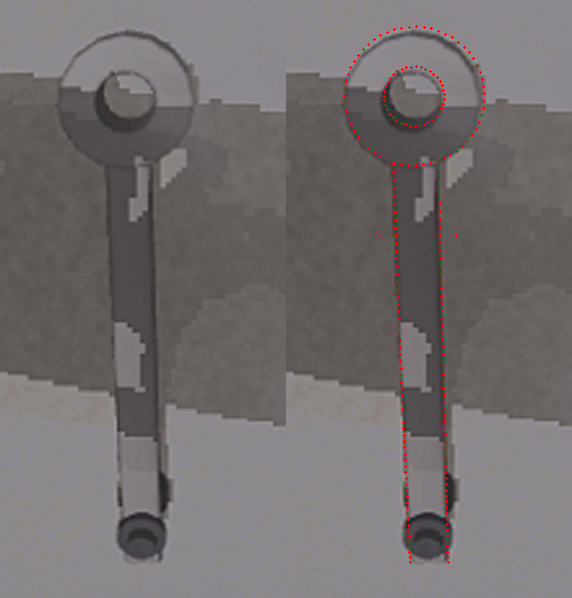

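The overlay fits, with a bar direction of about -89.3°. I'll go to TCP z ≈ 23 mm, since contact on earlier closings showed the tips reaching lower than nominal, and then grip.

Request:
servo_tool --moves '[{"tx":0.001,"ty":-0.0105,"tz":0,"yaw":-0.8,"gripper":-1},{"tx":0,"ty":0,"tz":0.03,"yaw":0,"gripper":-1},{"tx":0,"ty":0,"tz":0.035,"yaw":0,"gripper":-1},{"tx":0,"ty":0,"tz":0.03,"yaw":0,"gripper":-1},{"tx":0,"ty":0,"tz":0.025,"yaw":0,"gripper":-1},{"tx":0,"ty":0,"tz":0.0137,"yaw":0,"gripper":-1},{"tx":0,"ty":0,"tz":0,"yaw":0,"gripper":-1},{"tx":0,"ty":0,"tz":0,"yaw":0,"gripper":-1},{"tx":0,"ty":0,"tz":0,"yaw":0,"gripper":-1}]'

```text
time_s: 20.58
eef_pos: [0.4386, 0.0141, 0.0241]
ee_rot: [0.702, 0.712, 0.001, 0.001]
force: [0.2, -0.7, 0.4]
width: 0.998
```

```bash
python3 look.py w15 bore:0
```

```text
t 20.5833 tcp [0.4386 0.0141 0.0241] yaw 90.76 F [ 0.17 -0.66  0.37] w 0.998 q [-0.2   0.08  2.27  0.    0.78 -0.21]
bore 0.84 [279.8, 181.9] [0.4354 0.0575 0.    ]
  rect 0.68 [223.9, 138.0, 105.6, 223.5]
```

View pics/w15.png

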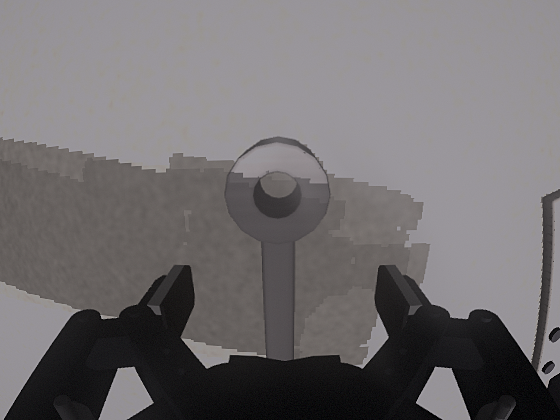

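The lever is centred along its length (bore 43.4 mm ahead of the TCP) and the bar is about 2 mm left of the jaw centre. I'll shift and close.

Request:
servo_tool --moves '[{"tx":0,"ty":-0.0022,"tz":0,"yaw":0,"gripper":-1},{"tx":0,"ty":0,"tz":0,"yaw":0,"gripper":0},{"tx":0,"ty":0,"tz":0,"yaw":0,"gripper":0.4},{"tx":0,"ty":0,"tz":0,"yaw":0,"gripper":1},{"tx":0,"ty":0,"tz":0,"yaw":0,"gripper":1},{"tx":0,"ty":0,"tz":0,"yaw":0,"gripper":1},{"tx":0,"ty":0,"tz":0,"yaw":0,"gripper":1},{"tx":0,"ty":0,"tz":0,"yaw":0,"gripper":1},{"tx":0,"ty":0,"tz":0,"yaw":0,"gripper":1},{"tx":0,"ty":0,"tz":0,"yaw":0,"gripper":1},{"tx":0,"ty":0,"tz":0,"yaw":0,"gripper":1}]' --newtons 60

```text
time_s: 21.65
eef_pos: [0.4358, 0.0142, 0.0233]
ee_rot: [0.702, 0.712, 0.0, 0.0]
force: [1.4, 0.2, 1.1]
width: 0.148
```

```bash
python3 look.py w16 bore:0
```

```text
t 21.65 tcp [0.4358 0.0142 0.0233] yaw 90.77 F [1.42 0.21 1.13] w 0.148 q [-0.2   0.08  2.28  0.    0.78 -0.21]
bore 0.77 [285.5, 182.2] [0.4353 0.0577 0.    ]
  rect 0.84 [233.9, 140.9, 102.7, 220.0]
```

View pics/w16.png

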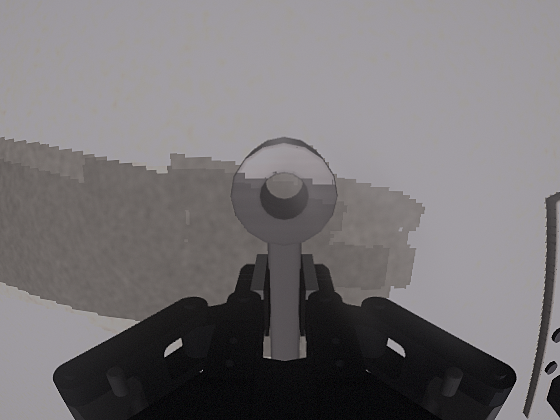

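The grip is good at 12.6 mm of opening. I'll raise the grip force, lift gently and check that it's level.

Request:
servo_tool --moves '[{"tx":0,"ty":0,"tz":0,"yaw":0,"gripper":1},{"tx":0,"ty":0,"tz":0,"yaw":0,"gripper":1},{"tx":0,"ty":0,"tz":-0.005,"yaw":0,"gripper":1},{"tx":0,"ty":0,"tz":-0.01,"yaw":0,"gripper":1},{"tx":0,"ty":0,"tz":-0.02,"yaw":0,"gripper":1},{"tx":0,"ty":0,"tz":-0.025,"yaw":0,"gripper":1},{"tx":0,"ty":0,"tz":-0.025,"yaw":0,"gripper":1},{"tx":0,"ty":0,"tz":-0.025,"yaw":0,"gripper":1},{"tx":0,"ty":0,"tz":-0.01,"yaw":0,"gripper":1},{"tx":0,"ty":0,"tz":0,"yaw":0,"gripper":1},{"tx":0,"ty":0,"tz":0,"yaw":0,"gripper":1}]' --newtons 110

```text
time_s: 22.72
eef_pos: [0.4343, 0.0144, 0.1421]
ee_rot: [0.702, 0.712, -0.0, -0.001]
force: [-0.4, -0.0, -6.8]
width: 0.138
```

```bash
python3 look.py w17 bore:0.12; python3 - <<'E'
from h import *
print(bot.observe()["moment"])
p=vision.read_camera("side"); cv2.imwrite("pics/s17.png",cv2.resize(p["frame"][130:330,200:400,::-1],None,fx=3,fy=3,interpolation=cv2.INTER_CUBIC))
E
```

```text
t 22.7167 tcp [0.4343 0.0144 0.1421] yaw 90.75 F [-0.37 -0.   -6.81] w 0.138 q [-0.2  -0.15  2.23 -0.    1.06 -0.21]
bore 0.7 [286.5, 179.5] [0.4343 0.0594 0.12  ]
  rect 0.61 [233.3, 140.3, 103.2, 220.4]
[ 0.04370441 -0.00936302 -0.03543994]
```

View pics/w17.png

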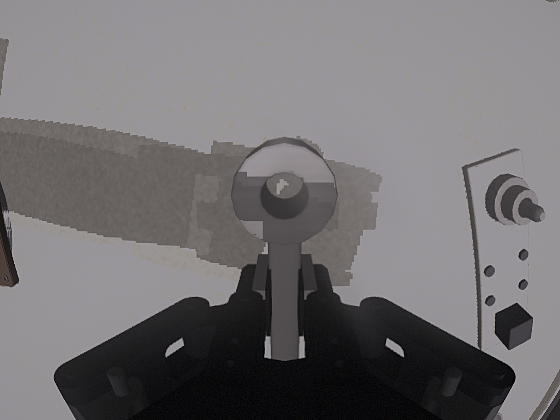

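View pics/s17.png

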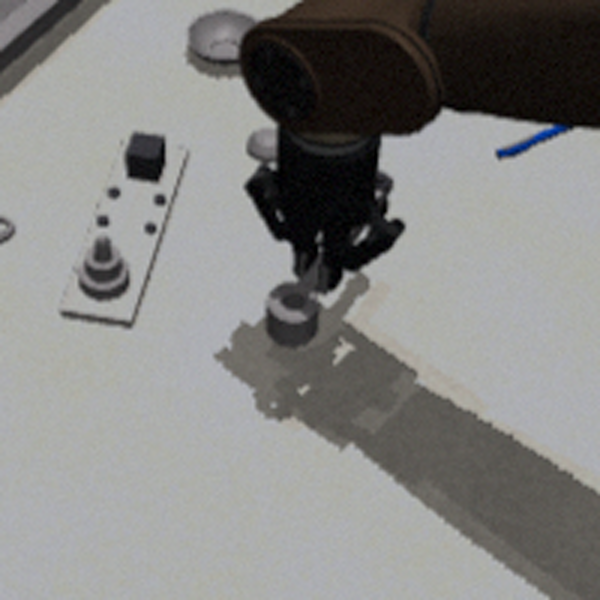

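The boss looks the same in the wrist view as before the lift, so the lever is level and hasn't slipped. I'll turn it to the fixture's heading and carry it over.

Request:
servo_tool --moves '[{"tx":0,"ty":0,"tz":0,"yaw":-3.1,"gripper":1},{"tx":0,"ty":0,"tz":0,"yaw":-3.1,"gripper":1},{"tx":0,"ty":0,"tz":0,"yaw":-3.1,"gripper":1},{"tx":0,"ty":0,"tz":0,"yaw":-3.1,"gripper":1},{"tx":0,"ty":0,"tz":0,"yaw":-3.1,"gripper":1},{"tx":0,"ty":0,"tz":0,"yaw":-3.1,"gripper":1},{"tx":-0.005,"ty":0.01,"tz":0,"yaw":0,"gripper":1},{"tx":-0.01,"ty":0.0202,"tz":0,"yaw":0,"gripper":1},{"tx":-0.0125,"ty":0.0252,"tz":0,"yaw":0,"gripper":1},{"tx":-0.0125,"ty":0.0252,"tz":0,"yaw":0,"gripper":1},{"tx":-0.0125,"ty":0.0252,"tz":0,"yaw":0,"gripper":1},{"tx":-0.0125,"ty":0.0252,"tz":0,"yaw":0,"gripper":1},{"tx":-0.0125,"ty":0.0252,"tz":0,"yaw":0,"gripper":1},{"tx":-0.0125,"ty":0.0252,"tz":0,"yaw":0,"gripper":1},{"tx":-0.008,"ty":0.016,"tz":0,"yaw":0,"gripper":1},{"tx":-0.003,"ty":0.0065,"tz":0,"yaw":0,"gripper":1},{"tx":0,"ty":0,"tz":0,"yaw":0,"gripper":1},{"tx":0,"ty":0,"tz":0,"yaw":0,"gripper":1},{"tx":0,"ty":0,"tz":0,"yaw":0,"gripper":1},{"tx":0,"ty":0,"tz":0,"yaw":0,"gripper":1}]'

```text
time_s: 24.58
eef_pos: [0.6598, -0.0131, 0.1423]
ee_rot: [0.578, 0.816, -0.0, -0.001]
force: [0.5, 0.0, -5.9]
width: 0.132
```

```bash
python3 look.py w18 bore:0.12 post_tip:.075; python3 - <<'E'
from h import *
for n,(r0,r1,c0,c1) in dict(side=(130,290,180,340),top=(90,220,210,380)).items():
  p=vision.read_camera(n); cv2.imwrite(f"pics/{n}18.png",cv2.resize(p["frame"][r0:r1,c0:c1,::-1],None,fx=3.7,fy=3.7,interpolation=cv2.INTER_CUBIC))
E
```

```text
t 24.5833 tcp [ 0.6598 -0.0131  0.1423] yaw 109.37 F [ 0.48  0.04 -5.86] w 0.132 q [-0.17  0.35  1.69  0.    1.11 -0.51]
bore 0.84 [284.3, 181.4] [0.6451 0.0286 0.12  ]
  rect 0.86 [232.9, 138.4, 106.0, 224.1]
post_tip 0.81 [283.4, 164.5] [0.644  0.0298 0.075 ]
  rect 0.9 [241.4, 103.7, 89.1, 247.9]
```

View pics/w18.png

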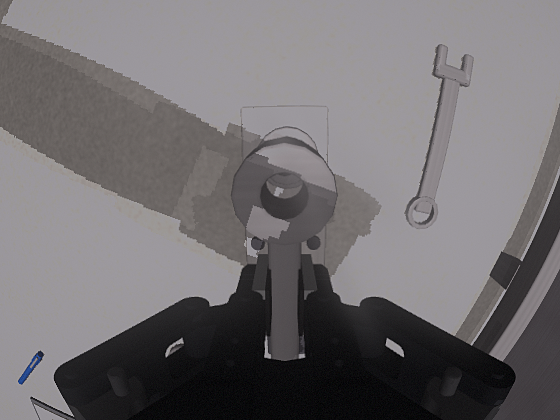

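View pics/side18.png

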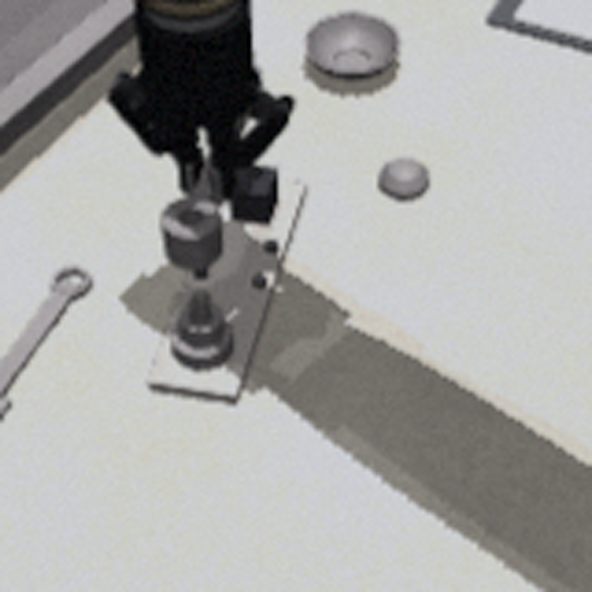

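View pics/top18.png

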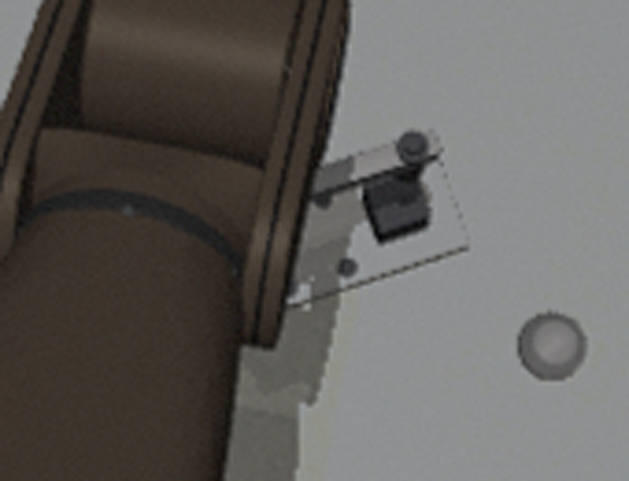

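```bash
cat > g.py <<'E'
from h import *
T=dict(fx=410.268347224207,fy=410.268347224207,cx=283.2276313011844,cy=208.2182496057074,eye=[0.44150156,-0.05430011,0.96992656],rotation=[0.71279248,-0.69905733,0.03636269,-0.0438574])
S=dict(fx=422.63658982139157,fy=422.63658982139157,cx=272.7897447080446,cy=211.1000363204436,eye=[0.14395421,0.63234373,0.92202571],rotation=[-0.25526968,0.89733795,-0.34628831,0.09852107])
E
python3 - <<'E'
from g import *
print("spindle",onz(T,(320.9,128.7),.161))
print("postS",onz(S,(234.5,209),.075),"boreS",onz(S,(231.5,188.5),.153))
a=np.radians(-70.6); print("anvil expected", .6478+.155*np.cos(a), .0276+.155*np.sin(a))
# block top in initial top image: corners zoom (490,128),(525,118),(537,155),(500,170) mixture
st=bot.observe(); p=vision.read_camera("wrist")
d=[onz(p,u,.012,st) for u in((242,106),(327.5,106.5),(246.5,244),(325.5,244))]
print(np.round(d,4))
for i,j in((0,2),(1,3)):
  v=d[j]-d[i]; print(np.degrees(np.arctan2(v[1],v[0])))
im=p["frame"][:,:,::-1]; 
cv2.imwrite("pics/w18z.png",cv2.resize(im[95:255,225:345],None,fx=3.7,fy=3.7,interpolation=cv2.INTER_CUBIC))
E
```

```text
spindle [ 0.69732798 -0.11791898  0.161     ]
postS [0.64082824 0.02744788 0.075     ] boreS [0.64314727 0.02850505 0.153     ]
anvil expected 0.6992849754419741 -0.11859951198187814
[[ 0.6016  0.0548  0.012 ]
 [ 0.6658  0.0768  0.012 ]
 [ 0.6409 -0.0555  0.012 ]
 [ 0.7059 -0.0328  0.012 ]]
-70.39223729941224
-69.91025840909703
```

View pics/w18z.png

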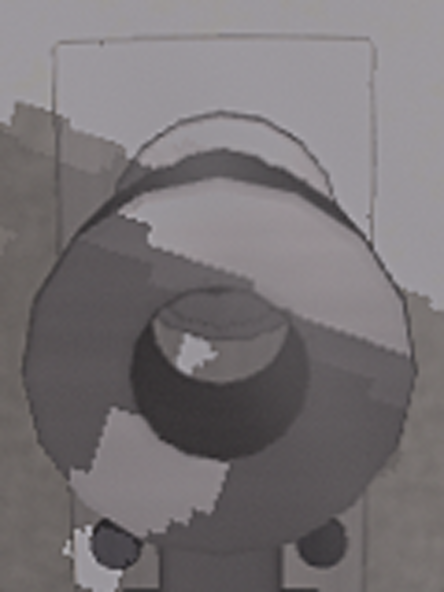

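```bash
python3 - <<'E'
from g import *
st=bot.observe(); p=vision.read_camera("wrist")
Rt=R.from_quat(st["ee_rot"]).as_matrix()
f=lambda u,v:(225+u/3.7-.4,95+v/3.7-.4)
def tl(uv,z): return (Rt.T@(onz(p,uv,z,st)-st["eef_pos"])).round(4)
print(st["eef_pos"],"wide far edge-.024",tl(f(222,112),.030)-[.024,0,0], "plate end+.04",tl(f(214,37),.012)-[.04,0,0])
print("boss underside far -.021",tl(f(222,150),.119)-[.021,0,0],"boss top near +.021",tl(f(222,552),.153)+[.021,0,0],"boss top far -.021",tl(f(222,178),.153)-[.021,0,0])
print("boss left/right y",tl(f(23,362),.153),tl(f(414,362),.153))
print("bore top bottom +.009",tl(f(221,459),.153)+[.009,0,0],"bore under near+.009",tl(f(222,383),.119)+[.009,0,0])
print("curve thru bore near edge: narrow top? +.017",tl(f(221,338),.050)+[.017,0,0]," wide +.024",tl(f(221,338),.030)+[.024,0,0],"tip",tl(f(221,338),.075))
E
```

```text
[ 0.66111177 -0.01340212  0.14323275] wide far edge-.024 [0.0448 0.0003 0.1132] plate end+.04 [ 0.0447 -0.0014  0.1312]
boss underside far -.021 [0.0451 0.0002 0.0242] boss top near +.021 [ 0.0462  0.0001 -0.0098] boss top far -.021 [ 0.0442  0.0002 -0.0098]
boss left/right y [ 0.0464 -0.0205 -0.0098] [ 0.0463  0.02   -0.0098]
bore top bottom +.009 [ 0.0448  0.     -0.0098] bore under near+.009 [0.0444 0.0002 0.0242]
curve thru bore near edge: narrow top? +.017 [0.0436 0.     0.0932]  wide +.024 [0.0463 0.     0.1132] tip [0.032  0.     0.0682]
```

Errors are about 1 mm everywhere. I'll lower 15 mm, trim slightly, let it settle and do final checks.

Request:
servo_tool --moves '[{"tx":-0.0012,"ty":0,"tz":0.003,"yaw":-0.3,"gripper":1},{"tx":0,"ty":0,"tz":0.005,"yaw":0,"gripper":1},{"tx":0,"ty":0,"tz":0.004,"yaw":0,"gripper":1},{"tx":0,"ty":0,"tz":0.002,"yaw":0,"gripper":1},{"tx":0,"ty":0,"tz":0.001,"yaw":0,"gripper":1},{"tx":0,"ty":0,"tz":0,"yaw":0,"gripper":1},{"tx":0,"ty":0,"tz":0,"yaw":0,"gripper":1},{"tx":0,"ty":0,"tz":0,"yaw":0,"gripper":1},{"tx":0,"ty":0,"tz":0,"yaw":0,"gripper":1},{"tx":0,"ty":0,"tz":0,"yaw":0,"gripper":1},{"tx":0,"ty":0,"tz":0,"yaw":0,"gripper":1},{"tx":0,"ty":0,"tz":0,"yaw":0,"gripper":1}]'

```text
time_s: 26.03
eef_pos: [0.6616, -0.0145, 0.1281]
ee_rot: [0.576, 0.817, 0.0, 0.0]
force: [-0.1, -0.3, -7.1]
width: 0.136
```

```bash
python3 look.py w19; python3 - <<'E'
from g import *
st=bot.observe(); p=vision.read_camera("wrist"); print(st["eef_pos"],st["qd"].round(3),st["moment"].round(3))
cv2.imwrite("pics/w19z.png",cv2.resize(p["frame"][95:255,225:345,::-1],None,fx=3.7,fy=3.7,interpolation=cv2.INTER_CUBIC))
for n,(r0,r1,c0,c1) in dict(side=(160,270,200,300),top=(100,200,270,370)).items():
  p=vision.read_camera(n); cv2.imwrite(f"pics/{n}19.png",cv2.resize(p["frame"][r0:r1,c0:c1,::-1],None,fx=5,fy=5,interpolation=cv2.INTER_CUBIC))
E
```

```text
t 26.0333 tcp [ 0.6616 -0.0145  0.1281] yaw 109.66 F [-0.06 -0.3  -7.05] w 0.136 q [-0.18  0.37  1.69  0.    1.08 -0.52]
[ 0.66159877 -0.01456185  0.12809623] [ 0.    -0.     0.004  0.001  0.    -0.001] [0.017 0.046 0.01 ]
```

View pics/w19z.png

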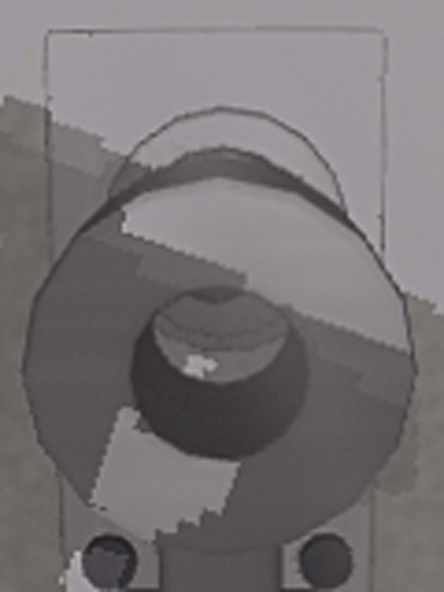

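View pics/side19.png

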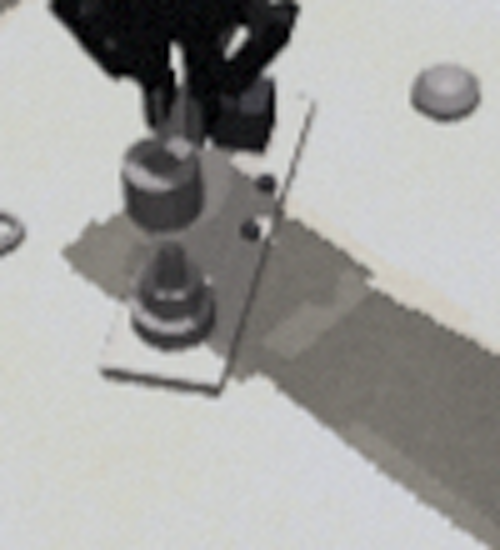

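View pics/top19.png

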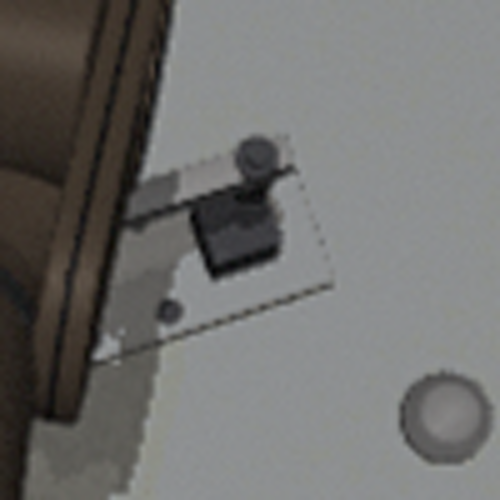

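```bash
python3 - <<'E'
from g import *
st=bot.observe(); p=vision.read_camera("wrist")
Rt=R.from_quat(st["ee_rot"]).as_matrix()
f=lambda u,v:(225+u/3.7-.4,95+v/3.7-.4)
def tl(uv,z): return (Rt.T@(onz(p,uv,z,st)-st["eef_pos"])).round(4)[:2]
print("tip near edge+.004",tl(f(214,300),.075)+[.004,0],"wide far-.024",tl(f(224,107),.03)-[.024,0],"wide L/R y",tl(f(108,195),.03),tl(f(343,200),.03))
print("narrow near curve",tl(f(218,345),.05)+[.017,0],"bore under near",tl(f(221,383),.105)+[.009,0],"boss under far",tl(f(222,148),.105)-[.021,0],"bore top",tl(f(221,459),.139)+[.009,0])
h=lambda u,v:(200+u/5-.4,160+v/5-.4)
print("side post",onz(S,h(172,247),.075)," boss top",onz(S,h(162,160),.139))
g=lambda u,v:(270+u/5-.4,100+v/5-.4)
print("spindle top",onz(T,g(256,157),.147), onz(T,g(256,157),.150))
P=np.array([.6478,.0276])
E
```

```text
tip near edge+.004 [ 0.0453 -0.001 ] wide far-.024 [0.0461 0.0006] wide L/R y [ 0.0535 -0.0214] [0.0525 0.0232]
narrow near curve [ 0.0456 -0.0005] bore under near [0.0447 0.    ] boss under far [0.0454 0.0002] bore top [0.0452 0.    ]
side post [0.64198368 0.02816313 0.075     ]  boss top [0.64444154 0.0261904  0.139     ]
spindle top [ 0.69687224 -0.11886091  0.147     ] [ 0.69594128 -0.11862556  0.15      ]
```

Request:
servo_tool --moves '[{"tx":0.0007,"ty":-0.0008,"tz":0,"yaw":0,"gripper":1},{"tx":0,"ty":0,"tz":0,"yaw":0,"gripper":1},{"tx":0,"ty":0,"tz":0,"yaw":0,"gripper":1},{"tx":0,"ty":0,"tz":0,"yaw":0,"gripper":1},{"tx":0,"ty":0,"tz":0,"yaw":0,"gripper":1},{"tx":0,"ty":0,"tz":0,"yaw":0,"gripper":1},{"tx":0,"ty":0,"tz":0,"yaw":0,"gripper":1},{"tx":0,"ty":0,"tz":0,"yaw":0,"gripper":1}]'

```text
time_s: 26.95
eef_pos: [0.6606, -0.0142, 0.1281]
ee_rot: [0.576, 0.817, 0.0, 0.0]
force: [0.2, 0.5, -6.7]
width: 0.133
```

```bash
python3 look.py w20 bore:0.105; python3 -c "
from h import *
print(bot.observe()['qd'].round(3)); print(bot.hand_in())"
```

```text
t 26.95 tcp [ 0.6606 -0.0142  0.1281] yaw 109.66 F [ 0.24  0.51 -6.68] w 0.133 q [-0.17  0.36  1.7   0.    1.08 -0.52]
bore 0.79 [283.3, 181.6] [0.6454 0.027  0.105 ]
  rect 0.77 [233.0, 137.7, 107.0, 224.7]
[-0.    -0.001  0.002 -0.002  0.    -0.001]
the job is handed in; nothing more can be done
None
```

I slid the wide collar and then the narrow collar down the post. I then lifted the clamp arm at its balance point and handed in at about 27 s, holding it still above the fixture.

- **Collars:** both met resistance at the height predicted for fully home. The wrist and side pictures taken after releasing the narrow collar show both stacked flat on the post.
- **Clamp arm:** the underside is about 105 mm above the bench, so 3 cm above the post tip. The tool is vertical, and the boss stayed in the same place in the wrist view after the lift, so the arm looks level and hasn't slipped.
- **Alignment:** by the wrist camera the bore was within about 1 mm of the post axis. The bar was within about 0.6° of the plate's direction, and the foot was about 2 mm from the block's centre.
- **Disagreement:** the side camera put the bore about 3 mm off the post axis, roughly what its calibration error allows. I made one last shift of under 1 mm and checked only that the arm was still and gripping, not the alignment again.

The first move call was refused for missing keys and nothing moved. The bystanders were not touched as far as I can tell, but I did not re-measure them.

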